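# Chock the bottle row

## Task

Take the bottle that leans in the wire draining rest and lay it down gently on its side on the raised board, as the third of the row, parallel to the two bottles there. Then set the orange wedge flat on the board at the open end with its sloped face towards the bottles, and slide it up until the whole row is snug against the metal end stop with no gaps left and you feel it push back firmly, then let go and leave it there. The bottles are glass: press firmly for a moment (some 5 to 10 N) but never hard, and do not disturb the jar, the brass weight or the beaker.

Things in the scene. Friction and masses are not known exactly. Their poses are not given: they have to be found in the camera images.
- board: fixed raised board, rubber-topped, 70 mm (x) by 240 mm (y), level top 36 mm over the worktop. Origin: centre of its underside. An aluminium end stop 10 mm thick, top at 70 mm, stands at the -y end, inner face at y = -110 mm; the +y end is open. Bottles lie across it, axes along its x; snug, the first axis is 16.6 mm from the stop face and the others 33.2 mm apart
- rest: fixed wire draining rest on a 100 x 60 mm steel foot; origin: centre of its underside. Two 6 mm rails 18 mm apart slope up along its +x at 38 degrees over horizontal under the lower 54 mm of the leaning bottle, with a small plate under the bottle base.
- row_a_mid (a point): amber glass bottle, white cap, 92 mm long, about 60 g; body a cylinder 33.2 mm thick over the first 75 mm, cap 26 mm thick. Point: on its axis, 46 mm from the base; z axis from base to cap. Lies on its side on the board nearest the stop, a few mm from it, cap to the board's +x; free to roll
- row_b_mid (a point): amber glass bottle, white cap, 92 mm long, about 60 g; body a cylinder 33.2 mm thick over the first 75 mm, cap 26 mm thick. Point: on its axis, 46 mm from the base; z axis from base to cap. Lies on its side on the board, second from the stop, some mm from the first bottle; free to roll
- last_mid (a point): amber glass bottle, white cap, 92 mm long, about 60 g; body a cylinder 33.2 mm thick over the first 75 mm, cap 26 mm thick. Point: on its axis, 46 mm from the base; z axis from base to cap. Starts leaning in the rest, cap up and away from the robot, axis 38 degrees over horizontal; the third bottle of the row
- chock_grip (a point): orange plastic wedge (chock) on the worktop, 40 mm wide (x), 49 mm long (y), 34 mm high, about 0.18 kg. Point: centre, half-way up, of its straight-sided rear part, 40 x 40 mm, best gripped across x. Its slope looks to its -y and rises from the toe at 75 degrees to the top. z up
- chock_toe (a point): middle of the wedge toe, the foremost bottom edge of the slope: 29 mm along the wedge -y from chock_grip, on its underside. Against a lying bottle the toe stops 12.7 mm short of the vertical plane through the bottle axis
- cream_jar: bystander: white cream jar with black lid, 44 mm diameter, 35 mm high; origin centre of its underside
- brass_weight: bystander: brass check weight, 29 mm diameter, 34 mm high; origin centre of its underside
- cup: bystander: clear beaker, 52 mm diameter, 70 mm high; origin centre of its underside
Mind the look-alikes: they are no part of the job. Leave any purple or turquoise look-alike of the part that bears chock_grip alone. Leave any turquoise look-alike of the part that bears row_a_mid alone.

How it is judged:
By the outcome, as a careful person would: the job done as asked, in the order asked, and still so for the second after the job is handed in, with the robot touching nothing.
It also fails if it takes over 72 s, if anything falls off the work surface, if the arm or the gripper's body presses on something with over 40 N, if the wrist force passes 120 N, or if a joint passes its speed limit or range.

## Robot

A 6-joint arm with a two-finger parallel gripper is mounted at the origin on a cart in front of the work surface, level with it; the furniture and walls round the work are solid. World frame = base frame: x ahead of the robot, y to its left, z up, the work surface at z = 0. Lengths are in m, angles in rad, forces in N, time in s.
With the tool pointing down it reaches from about 0.325 to 0.9 m from the base axis. Payload 6.1 kg.
Tool frame: the origin (TCP) lies midway between the tips of the shut fingers; the grasp point (between the pads) lies 19 mm behind it; z points along the fingers, y is the direction in which the jaws open and shut (so a half turn about z gives the same grasp; the last joint's range is limited). The gripper opens to 85 mm and grips with 20 to 120 N. Pads are 22 mm wide; open, the fingers measure 114 mm over their backs; the gripper's body (76 mm by 85 mm) begins 54 mm behind the grasp point. The pads swing forward as they close: fully open they stand 13 mm farther back than shut.
Start: joints at [0.986, 0.22, 1.526, -0, 1.395, -0.126], TCP at [0.277, 0.56, 0.231] pointing down, gripper open.
Joint ranges: [-2.98, 2.98], [-0.91, 2.08], [0.09, 2.57], [-1.24, 4.39], [0.2, 2.65], [-2.68, 2.68]. Speed limits (rad/s): [2.57, 2.57, 3.01, 3.14, 3.14, 3.14].

## Interface

Orientations are given as a 3x3 rotation matrix whose columns are the frame's x, y, z axes.
In Python, from plant import r gives the robot as it stands.
- The arm moves only by the shell command python3 -m inch 'ROWS'. ROWS is JSON, a list that holds one entry, the list of rows, each a list of 7 numbers: the shift along the tool's x, y, z in cm, then the turn, a rotation vector about the tool's x, y, z in rad, then the finger opening in cm, from 0 to 8.54. In form: [[[tx, ty, tz, wx, wy, wz, grip], ...]]. A call has 1 to 20 rows; each row shifts and turns the commanded pose from where the row before left it, along the tool's axes as they then stand; what a row does not reach is not made up. A row lasts 1/8 s, in which the tool goes at most 62.5 mm and 10.7 degrees, less where a joint would pass 70% of its speed; a pose out of reach is approached as far as the arm can. A call is refused whole if a number of a shift passes 6.25 or a number of a turn 0.188, either way. A call with a gripper value outside its range is refused whole. The fingers move at their own pace and stop on an object; the grip force is fixed at half the most. Time passes only in rows, so rows that do not move let the fingers close. It gives the time, the measured TCP pose, the force and the opening at its end, in the units of the state.
- r.observe(): the state, without advancing time (a new reading comes with each control period).
- r.get_image(name): name is "side" or "top" or "wrist"; returns the picture (420x560x3 uint8, red, green, blue); there is no depth.
- r.calibration(name): a dict with "fx", "fy", "cx", "cy" (pixels), "rvec" (rotation vector, rad) and "tvec" (3), from world to camera coordinates, as OpenCV has them. Camera axes: x right, y down, z forward; pixel columns grow to the right and rows downward; lengths in m; the calibration is good to about 2 mm. A picture is of the moment at which its call begins: read the wrist's pose just before it. calibration takes no time and is no camera call; for the wrist camera it gives the pose at the moment of the call.
- r.sign_off(): hands the job in, once; it reports no verdict.
Trained networks look in the newest picture that a camera, given by its name, has taken for a name from the list of things; names that differ only in an ending like _2 or _b are one class to them, and where a whole thing is asked for, a point or a joint stands for the part that bears it (a point fixed in the world has none). Each returns a list of dicts, best first, with "conf" (0 to 1); they miss things now and then, are a little off and sometimes report something else, mostly with a low value. They report only what shows in the picture. A call takes as long as a camera call. They do not tell look-alikes from the thing itself.
- r.search_frame(target, camera): "bbox" ([left, top, right, bottom] in pixels, round what is visible of it).
The state is a dict: "time_s": time; "joint_pos": joint angles; "dq": joint speeds; "joint_torque": joint torques, N m; "eef_pos": TCP position; "ee_rot": TCP orientation; "ft_force": force on the tool from outside, world axes, zero at the start; "wrist_torque": the same for the moment, N m; "finger_gap": finger opening in m.
Only numpy, scipy, OpenCV 4.12 (cv2) and the standard library are available. Lean on these libraries where they do the work, as an engineer would, in place of code of your own. Each camera call takes 0.05 s, during which the arm holds its last target.

## Working session

There is one attempt and no reset: what is moved stays moved. The work goes in short steps, Python scripts to look and compute and a shell command to move; the robot and the scene stay as the last step left them, time stands still between calls to the robot, and variables do not carry over. Pictures are saved under pics/ and viewed, and the job is handed in when it is done.

```bash
ls; mkdir -p pics
cat > h.py <<'E'
import numpy as np, cv2
from plant import r
def cam(n):
    c=r.calibration(n); K=np.array([[c['fx'],0,c['cx']],[0,c['fy'],c['cy']],[0,0,1.]])
    R,_=cv2.Rodrigues(np.array(c['rvec'],float)); return K,R,np.array(c['tvec'],float).ravel()
def proj(n,P,cal=None):
    K,R,t=cal or cam(n); p=(K@(R@np.atleast_2d(P).T+t[:,None])); return (p[:2]/p[2]).T
def ray(cal,uv):
    K,R,t=cal; d=R.T@np.linalg.inv(K)@np.array([uv[0],uv[1],1.]); return -R.T@t,d
def onz(cal,uv,z):
    o,d=ray(cal,uv); return o+d*(z-o[2])/d[2]
def shot(n,f):
    im=r.get_image(n); cv2.imwrite('pics/'+f+'.png',im[:,:,::-1]); return im
E
python3 - <<'E'
from h import *
for n in('side','top'):
    shot(n,n+'0'); K,R,t=cam(n); print(n,np.round(K[0,0]),np.round(-R.T@t,3),np.round(R[2],2))
    for T in('board','rest','row_a_mid','chock_grip','cream_jar','brass_weight','cup'):
        print(T,[(np.round(d['bbox']).tolist(),round(d['conf'],2)) for d in r.search_frame(T,n)])
s=r.observe();print(s['time_s'],s['eef_pos'],np.round(s['ee_rot'],3),s['ft_force'])
E
```

```text
pics
side 509.0 [-0.102 -1.078  1.122] [ 0.36  0.68 -0.64]
board [([219.0, 164.0, 271.0, 210.0], 0.64)]
rest [([320.0, 249.0, 358.0, 278.0], 0.79)]
row_a_mid [([189.0, 151.0, 215.0, 164.0], 0.68), ([242.0, 185.0, 271.0, 199.0], 0.58), ([319.0, 249.0, 356.0, 275.0], 0.51)]
chock_grip [([355.0, 315.0, 371.0, 337.0], 0.72), ([298.0, 320.0, 316.0, 343.0], 0.65), ([323.0, 292.0, 344.0, 319.0], 0.56)]
cream_jar [([280.0, 177.0, 294.0, 190.0], 0.5)]
brass_weight [([278.0, 287.0, 292.0, 295.0], 0.42)]
cup [([378.0, 270.0, 402.0, 298.0], 0.68), ([244.0, 187.0, 272.0, 198.0], 0.48)]
top 401.0 [0.375 0.031 1.185] [ 0.08  0.02 -1.  ]
board [([164.0, 201.0, 252.0, 231.0], 0.62)]
rest [([361.0, 169.0, 382.0, 202.0], 0.59)]
row_a_mid [([116.0, 230.0, 141.0, 258.0], 0.85), ([231.0, 194.0, 247.0, 226.0], 0.67)]
chock_grip [([438.0, 201.0, 459.0, 219.0], 0.82), ([408.0, 212.0, 426.0, 228.0], 0.55), ([424.0, 245.0, 447.0, 263.0], 0.53)]
cream_jar [([223.0, 159.0, 236.0, 170.0], 0.59)]
brass_weight [([375.0, 243.0, 388.0, 248.0], 0.46)]
cup [([420.0, 146.0, 444.0, 169.0], 0.61)]
0.8 [0.27679627 0.56039045 0.23132946] [[-0.897  0.443  0.   ]
 [ 0.443  0.897  0.   ]
 [ 0.     0.    -1.   ]] [-0.50369493 -0.33747708 -0.64787567]
```

View pics/side0.png

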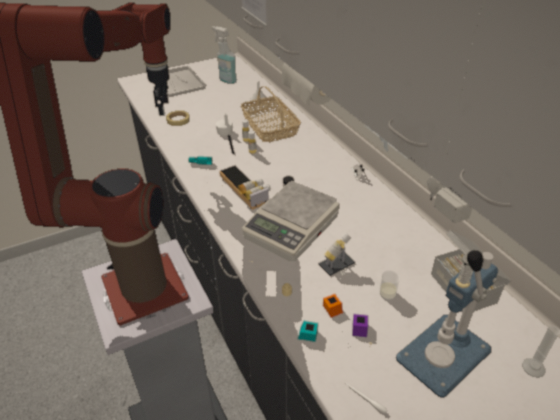

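View pics/top0.png

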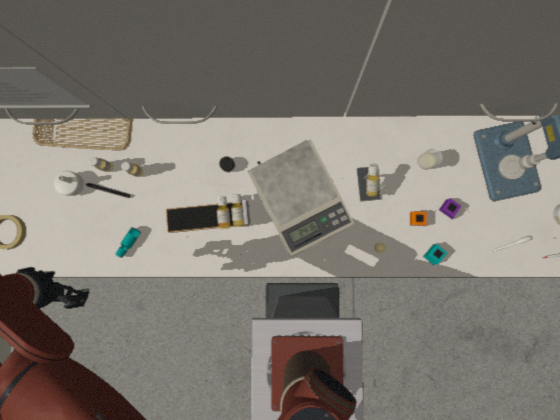

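Run:
```python
import cv2
a=cv2.imread('pics/top0.png')
cv2.imwrite('pics/topL.png',cv2.resize(a[150:270,100:270],None,fx=4.7,fy=4.7,interpolation=2))
cv2.imwrite('pics/topR.png',cv2.resize(a[140:275,340:480],None,fx=4.4,fy=4.4,interpolation=2))
a=cv2.imread('pics/side0.png')
cv2.imwrite('pics/sideL.png',cv2.resize(a[140:220,170:310],None,fx=5.5,fy=5.5,interpolation=2))
cv2.imwrite('pics/sideR.png',cv2.resize(a[240:350,270:410],None,fx=5.4,fy=5.4,interpolation=2))
```

```text
(no output)
```

View pics/topL.png

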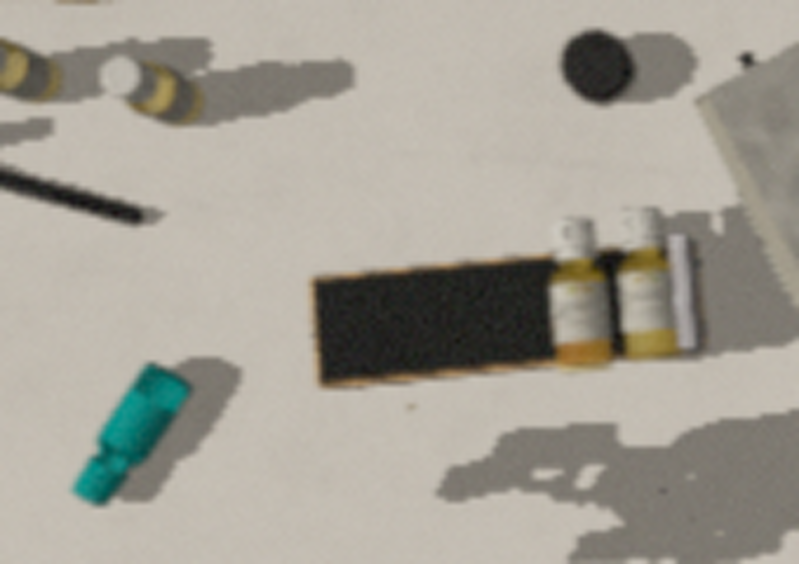

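View pics/topR.png

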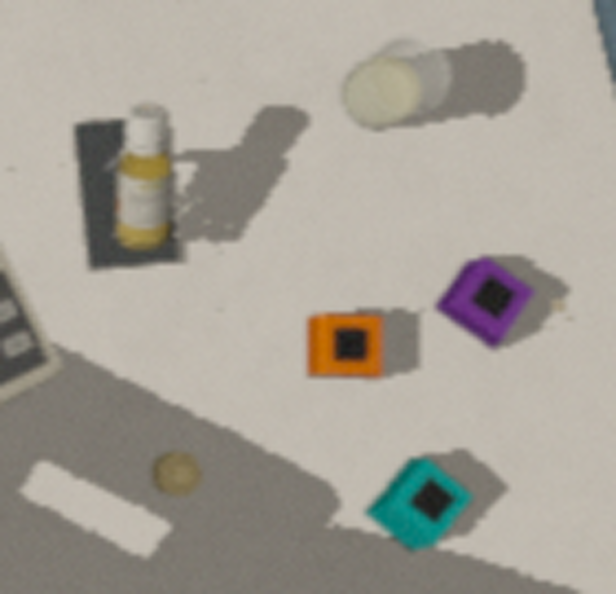

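View pics/sideL.png

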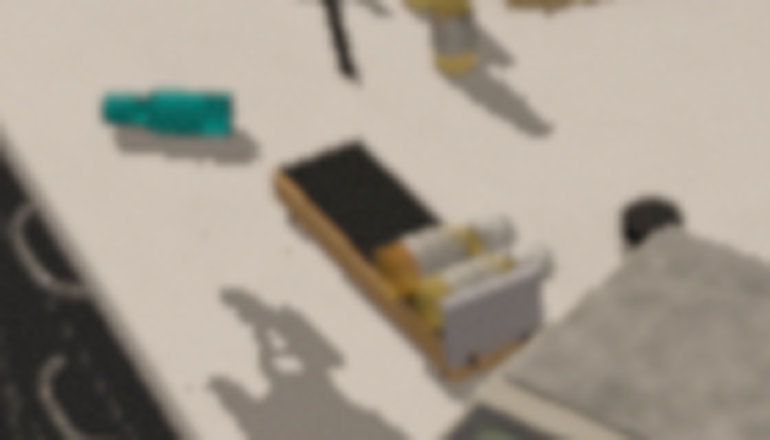

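View pics/sideR.png

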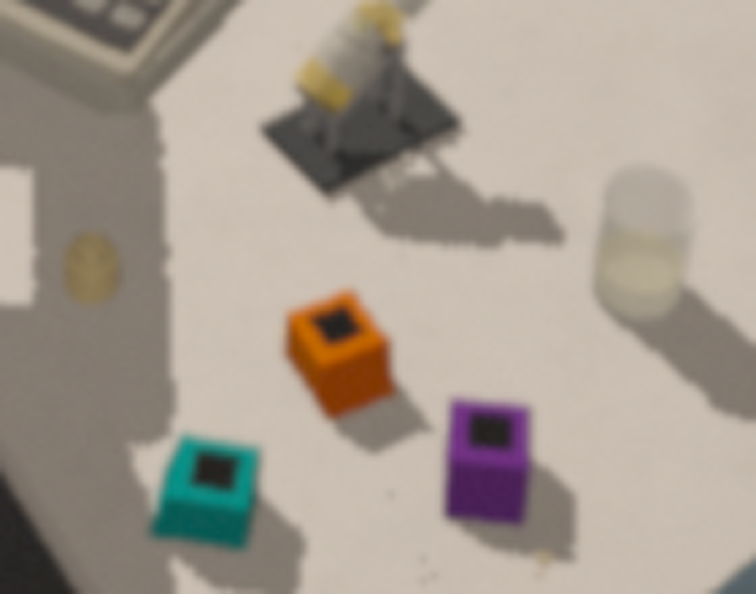

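Candidates: bottles. The leaning one at top (372,180) in the rest is the target. (224,212) and (238,210) are row b and row a, (100,164) and (132,169) are stray bottles, and the turquoise one at (128,242) is a look-alike. Wedges: orange at (418,218) is the target. Purple (450,208) and turquoise (436,254) are look-alikes.

Run:
```python
from h import *
c=cam('top')
def L(x,y): return (100+x/4.7,150+y/4.7)
def Rr(x,y): return (340+x/4.4,140+y/4.4)
for k,uv,z in [('board +y-x',L(322,386),.036),('board +y+x',L(315,278),.036),('stop top -x',L(688,348),.07),('stop top +x',L(682,235),.07),
 ('b base',L(585,362),.0526),('b cap',L(575,220),.0526),('a base',L(655,352),.0526),('a cap',L(641,210),.0526),
 ('rest1',Rr(77,125),.004),('rest2',Rr(90,268),.004),('rest3',Rr(182,258),.004),('last base',Rr(143,240),.03),('last cap',Rr(150,108),.09),
 ('ch1',Rr(310,377),.034),('ch2',Rr(382,377),.034),('ch3',Rr(382,315),.034),('ch4',Rr(310,315),.034),('mark',Rr(351,343),.034),
 ('jar',L(597,66),.035),('brass',Rr(177,473),.034),('cup',Rr(385,90),.03)]:
    print(k,np.round(onz(c,uv,z),4))
```

```text
board +y-x [0.4018 0.3963 0.036 ]
board +y+x [0.4682 0.4022 0.036 ]
stop top -x [0.4233 0.1676 0.07  ]
stop top +x [0.4907 0.1717 0.07  ]
b base [0.4157 0.2319 0.0526]
b cap [0.5018 0.239  0.0526]
a base [0.4216 0.1897 0.0526]
a cap [0.5078 0.1989 0.0526]
rest1 [ 0.591  -0.1542  0.004 ]
rest2 [ 0.4938 -0.1614  0.004 ]
rest3 [ 0.5004 -0.223   0.004 ]
last base [ 0.5096 -0.1922  0.03  ]
last cap [ 0.5858 -0.1864  0.09  ]
ch1 [ 0.4193 -0.2978  0.034 ]
ch2 [ 0.4192 -0.3443  0.034 ]
ch3 [ 0.4596 -0.3455  0.034 ]
ch4 [ 0.4597 -0.2989  0.034 ]
mark [ 0.4413 -0.3249  0.034 ]
jar [0.5998 0.2298 0.035 ]
brass [ 0.3573 -0.2106  0.034 ]
cup [ 0.6087 -0.3531  0.03  ]
```

```bash
cat >> h.py <<'E'
from scipy.spatial.transform import Rotation as Ro
def toolR(yaw,tilt=0,flip=False):
    """vertical-down tool with x=-(board x) (flip: x=+), y across; tilt: tool z leans toward +axis"""
    ax=np.array([np.cos(yaw),np.sin(yaw),0]); lat=np.array([-np.sin(yaw),np.cos(yaw),0])
    z=np.sin(tilt)*ax-np.cos(tilt)*np.array([0,0,1.]); y=lat*(-1 if flip else 1); x=np.cross(y,z)
    return np.c_[x,y,z]
def plan(p,R,n,cur=None):
    s=r.observe(); p0,R0=cur or (np.array(s['eef_pos']),np.array(s['ee_rot']))
    w=Ro.from_matrix(R0.T@R).as_rotvec()/n; M=Ro.from_rotvec(w).as_matrix()
    S=sum(np.linalg.matrix_power(M,k) for k in range(n)); t=np.linalg.solve(S,R0.T@(np.array(p)-p0))
    print('n',n,'cm',np.round(t*100,2),'rad',np.round(w,3))
    q,Q=p0,R0; path=[]
    for k in range(n): q=q+Q@t; Q=Q@M; path.append(np.round(q,3))
    print('path',[list(map(float,a)) for a in path[::max(1,n//4)]])
E
python3 - <<'E'
from h import *
s=r.observe(); K,R,t=cam('wrist'); E=np.array(s['ee_rot']); print('cam in tool',E.T@(-R.T@t-s['eef_pos']),'axes',np.round(E.T@R.T,2),K[0,0])
# side check of chock slope direction
def c(yf): # wedge box corners, slope toward sign yf
    x0,y0=.4395,-.3249
    P=[]
    for dx in(-.02,.02):
        for yy,z in((-.02*yf,0),(-.02*yf,.034),(.02*yf,.034),(.029*yf,0)): P.append([x0+dx,y0+yy,z])
    return np.array(P)
for yf in(1,-1):
    print(yf,((proj('side',c(yf))-[270,240])*5.4).round().tolist())
for f in(False,True): plan([.46,-.17,.23],toolR(.075,0,f),12)
E
```

```text
cam in tool [ 0.08039588  0.00056148 -0.14207089] axes [[ 0.   -0.95 -0.31]
 [ 1.    0.    0.  ]
 [-0.   -0.31  0.95]] 309.64595658396905
1 [[319.0, 414.0], [322.0, 370.0], [281.0, 316.0], [269.0, 348.0], [385.0, 384.0], [389.0, 341.0], [347.0, 288.0], [334.0, 319.0]]
-1 [[278.0, 359.0], [281.0, 316.0], [322.0, 370.0], [328.0, 426.0], [343.0, 331.0], [347.0, 288.0], [389.0, 341.0], [394.0, 396.0]]
n 12 cm [-2.82 -5.69  0.01] rad [ 0.    -0.    -0.044]
path [[0.277, 0.497, 0.231], [0.294, 0.307, 0.231], [0.336, 0.122, 0.231], [0.403, -0.057, 0.23]]
n 12 cm [-8.01  2.74  0.01] rad [-0.    -0.     0.217]
path [[0.361, 0.549, 0.231], [0.572, 0.416, 0.231], [0.659, 0.181, 0.231], [0.585, -0.058, 0.23]]
```

```bash
python3 -m inch '[[[-2.82,-5.69,0,0,0,-0.044,6.5],[-2.82,-5.69,0,0,0,-0.044,6.5],[-2.82,-5.69,0,0,0,-0.044,6.5],[-2.82,-5.69,0,0,0,-0.044,6.5],[-2.82,-5.69,0,0,0,-0.044,6.5],[-2.82,-5.69,0,0,0,-0.044,6.5],[-2.82,-5.69,0,0,0,-0.044,6.5],[-2.82,-5.69,0,0,0,-0.044,6.5],[-2.82,-5.69,0,0,0,-0.044,6.5],[-2.82,-5.69,0,0,0,-0.044,6.5],[-2.82,-5.69,0,0,0,-0.044,6.5],[-2.82,-5.69,0,0,0,-0.044,6.5],[0,0,0,0,0,0,6.5]]]'
python3 - <<'E'
from h import *
s=r.observe();print(s['eef_pos'],s['joint_pos'],s['finger_gap'])
im=r.get_image('wrist');c=cam('wrist'); import pickle; pickle.dump(c,open('w1.pkl','wb'))
cv2.imwrite('pics/w1.png',im[:,:,::-1]); 
for T in('rest','last_mid','chock_grip'): print(T,[(np.round(d['bbox']).tolist(),round(d['conf'],2)) for d in r.search_frame(T,'wrist')])
E
```

```text
time_s: 2.42
eef_pos: [0.4561, -0.1626, 0.2304]
ee_rot: [[-0.998, -0.065, -0.001], [-0.065, 0.998, 0.0], [0.001, 0.0, -1.0]]
ft_force: [-0.3, 0.7, -0.8]
finger_gap: 0.0647
[ 0.45609179 -0.16264292  0.23039643] [-5.05151058e-01 -1.20607617e-01  1.88238696e+00 -6.34767190e-04
  1.38112288e+00 -2.14092867e+00] 0.06473860649218934
rest [([241.0, 203.0, 286.0, 279.0], 0.79)]
last_mid [([244.0, 228.0, 274.0, 317.0], 0.62)]
chock_grip [([115.0, 134.0, 166.0, 180.0], 0.92), ([32.0, 150.0, 97.0, 207.0], 0.7), ([58.0, 23.0, 133.0, 91.0], 0.66), ([246.0, 227.0, 275.0, 317.0], 0.23)]
```

View pics/w1.png

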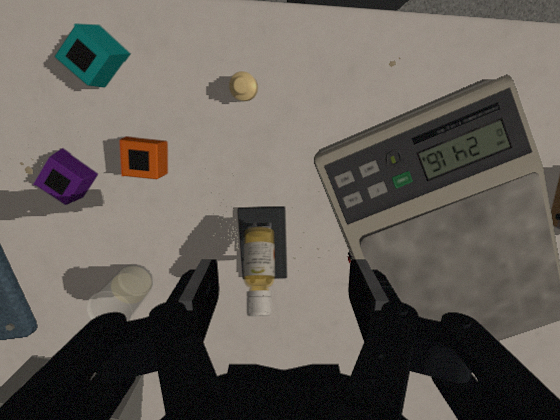

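Run:
```python
import cv2,numpy as np
a=cv2.imread('pics/w1.png')
x=cv2.resize(a[120:190,105:185],None,fx=5,fy=5,interpolation=2);y=cv2.resize(a[195:325,225:300],None,fx=4.6,fy=4.6,interpolation=2)
o=np.zeros((600,780,3),np.uint8);o[:350,:400]=x;o[:598,420:765]=y;cv2.imwrite('pics/w1c.png',o)
```

```text
(no output)
```

View pics/w1c.png

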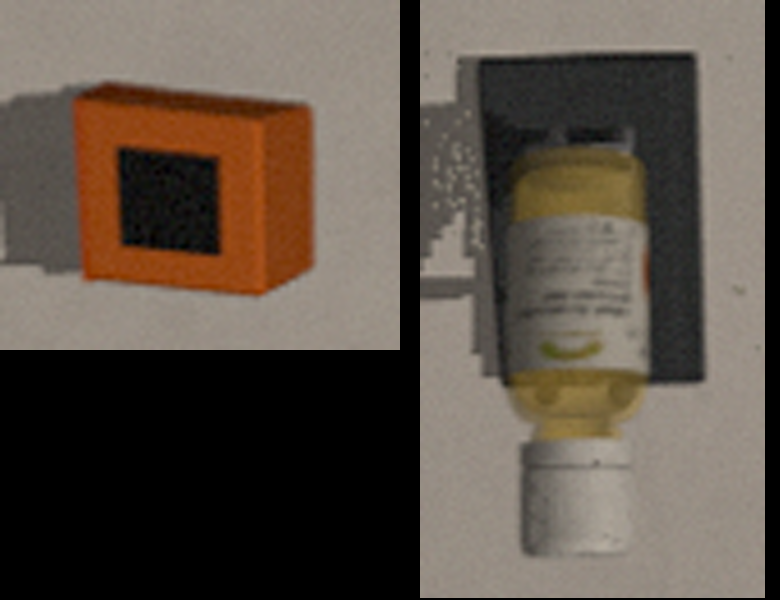

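Run:
```python
import cv2,numpy as np
a=cv2.imread('pics/side0.png')
cv2.imwrite('pics/s0c.png',cv2.resize(a[225:285,310:370],None,fx=10,fy=10,interpolation=2))
```

```text
(no output)
```

View pics/s0c.png

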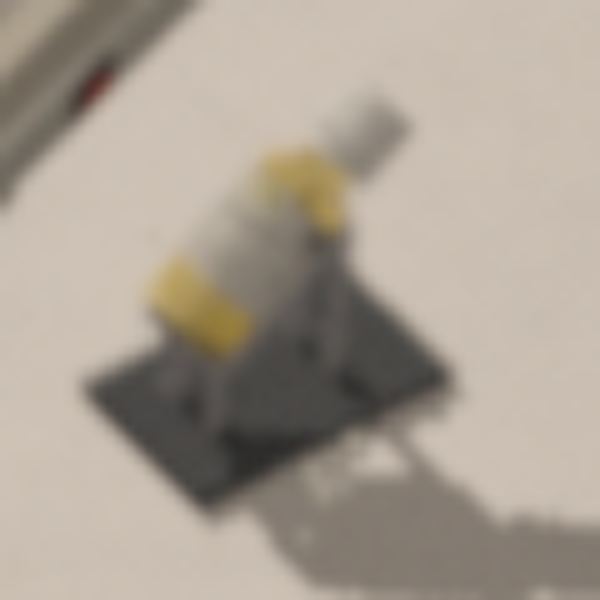

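```bash
cat >> h.py <<'E'
from scipy.optimize import least_squares
import pickle
def bott(p,yaw,tilt):
    """points of bottle, p = mid point (46 mm), axis yaw, tilt up"""
    a=np.array([np.cos(tilt)*np.cos(yaw),np.cos(tilt)*np.sin(yaw),np.sin(tilt)])
    l=np.array([-np.sin(yaw),np.cos(yaw),0]); u=np.cross(a,l); th=np.linspace(0,2*np.pi,24)
    P=[]
    for s,rad in((0,.0166),(.066,.0166),(.077,.013),(.092,.013)):
        P+= [p+a*(s-.046)+rad*(np.cos(t)*l+np.sin(t)*u) for t in th]
    return np.array(P)
def bb(uv): return np.r_[uv.min(0),uv.max(0)]
E
python3 - <<'E'
from h import *
C={'w':pickle.load(open('w1.pkl','rb')),'t':cam('top'),'s':cam('side')}
ob={'w':[245,227.6,274.8,316.1],'t':[366.6,163.4,379.3,196.4],'s':[324.8,233.3,351.2,261]}
wt={'w':1,'t':1,'s':1}
def f(v,keys='wts'):
    return np.concatenate([wt[k]*(bb(proj(None,bott(v[:3],v[3],np.radians(38)),C[k]))-ob[k]) for k in keys])
for ks in('wts','ws','wt'):
    s=least_squares(f,[.54,-.19,.06,.07],kwargs={'keys':ks}); print(ks,np.round(s.x,4),np.round(s.fun,1))
for uv,z in (((225+60/4.6,195+55/4.6),.004),((225+275/4.6,195+53/4.6),.004),((225+285/4.6,195+380/4.6),.004)):
    print(np.round(onz(C['w'],uv,z),4))
def W(x,y): return (105+x/5,120+y/5)
for uv,z in ((W(78,100),.034),(W(262,118),.034),(W(262,294),.034),(W(83,278),.034),(W(169,202),.034),(W(312,108),0),(W(313,268),0)): print('chock',np.round(onz(C['w'],uv,z),4))
E
```

```text
wts [ 0.5478 -0.1797  0.0674  0.1175] [-1.6  0.  -0.7  0.3 -2.2 -0.7 -2.8  0.1 -1.6 -1.  -0.4  1.3]
ws [ 0.5498 -0.1781  0.0643  0.0794] [-0.4  0.8  0.2 -0.2 -1.5 -0.5 -0.   1.3]
wt [ 0.5462 -0.1794  0.0699  0.1176] [-1.5 -0.5 -0.4  0.5 -2.2 -0.3 -2.7  0.6]
[ 0.4945 -0.2123  0.004 ]
[ 0.49   -0.1542  0.004 ]
[ 0.5897 -0.1444  0.004 ]
chock [ 0.418  -0.3356  0.034 ]
chock [ 0.4191 -0.2965  0.034 ]
chock [ 0.4579 -0.2987  0.034 ]
chock [ 0.4569 -0.3381  0.034 ]
chock [ 0.4387 -0.3178  0.034 ]
chock [ 0.4204 -0.2979  0.    ]
chock [ 0.4588 -0.2994  0.    ]
```

Run:
```python
from h import *
s=r.observe();print(s['time_s'],s['eef_pos'],np.abs(s['dq']).max())
c=cam('wrist');im=r.get_image('wrist');c2=cam('wrist');pickle.dump(c,open('w2.pkl','wb'))
c1=pickle.load(open('w1.pkl','rb')); print(c[2],c2[2],c1[2],c[1]@c1[1].T)
a=cv2.imread('pics/w1.png'); print(np.abs(a[:,:,::-1].astype(int)-im).mean())
cv2.imwrite('pics/w2.png',im[:,:,::-1])
# orange/board-based robust chock colour mask
for n,I in(('wrist',im),('top',cv2.imread('pics/top0.png')[:,:,::-1])):
    h=cv2.cvtColor(np.ascontiguousarray(I),cv2.COLOR_RGB2HSV); m=((h[:,:,0]>5)&(h[:,:,0]<14)&(h[:,:,1]>200)).astype(np.uint8)
    k,l,st,ce=cv2.connectedComponentsWithStats(m)
    for i in range(1,k):
        if st[i,4]>50: print(n,st[i],ce[i])
```

```text
2.625 [ 0.45504573 -0.15821352  0.2313695 ] 0.017281371809353314
[ 0.18803025 -0.45963621  0.24505945] [ 0.18821673 -0.4597122   0.24497172] [ 0.18857975 -0.46010981  0.24495369] [[ 9.99992543e-01 -3.84666032e-03 -3.41917618e-04]
 [ 3.84609987e-03  9.99991284e-01 -1.62493272e-03]
 [ 3.48165202e-04  1.62360556e-03  9.99998621e-01]]
6.650498866213152
wrist [ 116  137   47   42 1332] [140.48348348 156.92792793]
```

Run:
```python
from h import *
for i in range(2): s=r.observe();print(s['time_s'],s['eef_pos'])
a=cv2.imread('pics/w2.png')
x=cv2.resize(a[120:190,105:185],None,fx=5,fy=5,interpolation=2);y=cv2.resize(a[195:325,225:300],None,fx=4.6,fy=4.6,interpolation=2)
o=np.zeros((600,780,3),np.uint8);o[:350,:400]=x;o[:598,420:765]=y;cv2.imwrite('pics/w2c.png',o)
```

```text
2.675 [ 0.45513157 -0.15803153  0.23158859]
2.675 [ 0.45513157 -0.15803153  0.23158859]
```

View pics/w2c.png

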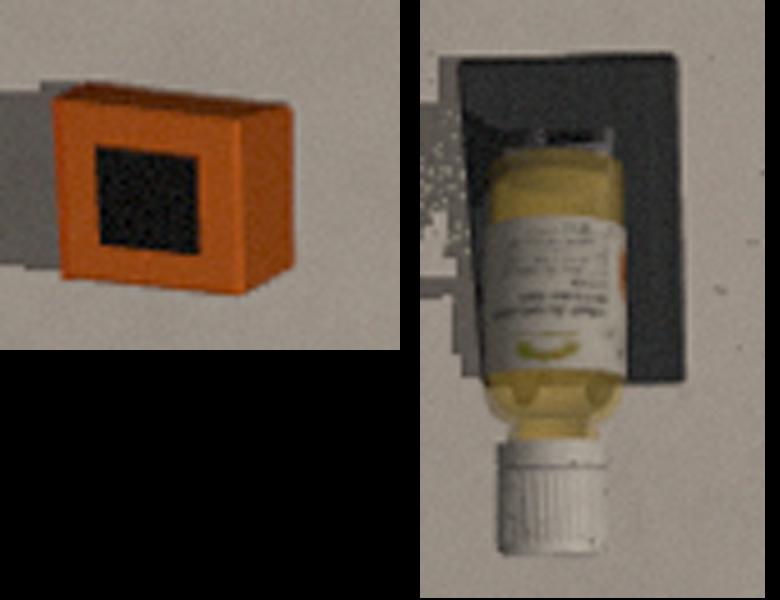

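Run:
```python
from h import *
C={'w':pickle.load(open('w2.pkl','rb')),'t':cam('top'),'s':cam('side')}
ob={'w':[240.2,228,270,315.7],'t':[366.6,163.4,379.3,196.4],'s':[324.8,233.3,351.2,261]}
def f(v,keys='wts'):
    return np.concatenate([(bb(proj(None,bott(v[:3],v[3],np.radians(38)),C[k]))-ob[k])*(2 if k=='w' else 1) for k in keys])
for ks in('wts','ws','wt','w'):
    s=least_squares(f,[.54,-.19,.06,.07],kwargs={'keys':ks}); print(ks,np.round(s.x,4),np.round(s.fun,1))
for uv,z in (((225+42/4.6,195+60/4.6),.004),((225+257/4.6,195+55/4.6),.004),((225+265/4.6,195+380/4.6),.004)):
    print(np.round(onz(C['w'],uv,z),4))
def W(x,y): return (105+x/5,120+y/5)
for uv,z in ((W(55,98),.034),(W(243,115),.034),(W(243,294),.034),(W(63,278),.034),(W(148,202),.034),(W(292,108),0),(W(294,268),0)): print('chock',np.round(onz(C['w'],uv,z),4))
```

```text
wts [ 0.549  -0.1813  0.0666  0.1184] [-1.1 -0.5  0.4  0.5 -1.7 -1.1 -2.3 -0.3 -1.  -0.6  0.2  1.7]
ws [ 0.5497 -0.1807  0.0656  0.088 ] [-0.6  0.2  0.7  0.1 -1.  -0.4  0.4  1.6]
wt [ 0.5491 -0.1814  0.0663  0.1184] [-1.1 -0.6  0.4  0.3 -1.7 -1.1 -2.3 -0.3]
w [ 0.5505 -0.1815  0.064   0.1311] [-0.5  0.2  0.5 -0.2]
[ 0.4968 -0.2149  0.004 ]
[ 0.4913 -0.1567  0.004 ]
[ 0.5908 -0.1475  0.004 ]
chock [ 0.4187 -0.3389  0.034 ]
chock [ 0.4194 -0.2988  0.034 ]
chock [ 0.459 -0.301  0.034]
chock [ 0.4581 -0.3408  0.034 ]
chock [ 0.4398 -0.3206  0.034 ]
chock [ 0.4214 -0.3008  0.    ]
chock [ 0.46   -0.3021  0.    ]
```

Run:
```python
from h import *
G=np.array([.553,-.1808,.0545]); R=toolR(.093,np.radians(38)); print(R.round(3))
plan(G-.09*R[:,2],R,6)
```

```text
[[-0.785 -0.093  0.613]
 [-0.073  0.996  0.057]
 [-0.616  0.    -0.788]]
n 6 cm [-0.17 -0.52  1.92] rad [-0.001 -0.11  -0.004]
path [[0.457, -0.163, 0.212], [0.461, -0.168, 0.194], [0.468, -0.173, 0.175], [0.476, -0.177, 0.158], [0.486, -0.182, 0.141], [0.498, -0.186, 0.125]]
```

```bash
python3 -m inch '[[[-0.17,-0.52,1.92,-0.001,-0.11,-0.004,5.6],[-0.17,-0.52,1.92,-0.001,-0.11,-0.004,5.6],[-0.17,-0.52,1.92,-0.001,-0.11,-0.004,5.6],[-0.17,-0.52,1.92,-0.001,-0.11,-0.004,5.6],[-0.17,-0.52,1.92,-0.001,-0.11,-0.004,5.6],[-0.17,-0.52,1.92,-0.001,-0.11,-0.004,5.6],[0,0,0,0,0,0,5.6],[0,0,0,0,0,0,5.6]]]'
python3 - <<'E'
from h import *
G=np.array([.553,-.1808,.0545]); R=toolR(.093,np.radians(38))
plan(G,R,5)
c=cam('wrist');im=shot('wrist','w3')
uv=proj(None,bott(np.array([.549,-.181,.066]),.093,np.radians(38)),c).astype(int)
o=im[:,:,::-1].copy()
for p in uv: cv2.circle(o,tuple(map(int,p)),1,(0,0,255),-1)
cv2.imwrite('pics/w3o.png',o)
E
```

```text
time_s: 3.68
eef_pos: [0.5134, -0.1582, 0.1476]
ee_rot: [[-0.819, -0.049, 0.571], [-0.05, 0.999, 0.013], [-0.571, -0.018, -0.821]]
ft_force: [-0.5, 0.1, 0.7]
finger_gap: 0.0563
n 5 cm [ 0.49 -0.48  1.96] rad [-0.008 -0.011 -0.005]
path [[0.521, -0.163, 0.129], [0.529, -0.168, 0.11], [0.536, -0.172, 0.092], [0.545, -0.177, 0.073], [0.553, -0.181, 0.054]]
```

View pics/w3o.png

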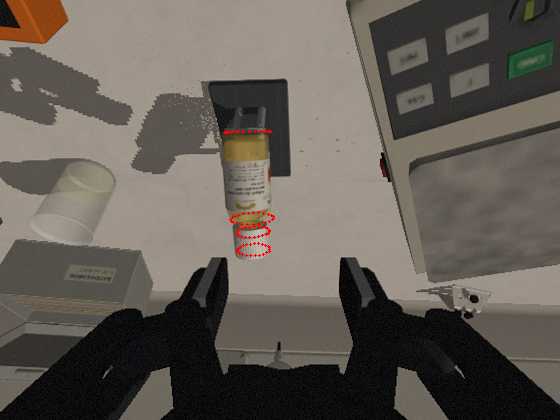

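Run:
```python
from h import *
s=r.observe();print(s['time_s'],s['eef_pos'],s['joint_pos'],np.abs(s['dq']).max())
G=np.array([.553,-.1812,.0545]); R=toolR(.085,np.radians(38))
plan(G-.06*R[:,2],R,3)
```

```text
3.725 [ 0.51353022 -0.1586927   0.14773507] [-0.68649599 -0.29264257  2.30938351  0.59195807  0.72928893 -2.68004245] 0.01286254862974737
n 3 cm [ 0.87 -0.84  1.27] rad [-0.012 -0.018 -0.006]
path [[0.514, -0.167, 0.132], [0.515, -0.176, 0.117], [0.516, -0.184, 0.102]]
```

```bash
python3 -m inch '[[[0,0,-0.1,0,0,0.188,5.6],[0,0,-0.1,0,0,0.188,5.6],[0,0,-0.1,0,0,0.188,5.6],[0,0,-0.1,0,0,0.188,5.6],[0,0,-0.1,0,0,0.188,5.6],[0,0,-0.1,0,0,0.188,5.6],[0,0,-0.1,0,0,0.188,5.6],[0,0,-0.1,0,0,0.188,5.6],[0,0,-0.1,0,0,0.188,5.6],[0,0,-0.1,0,0,0.188,5.6],[0,0,-0.1,0,0,0.188,5.6],[0,0,-0.1,0,0,0.188,5.6],[0,0,-0.1,0,0,0.188,5.6],[0,0,-0.1,0,0,0.188,5.6],[0,0,-0.1,0,0,0.188,5.6],[0,0,-0.1,0,0,0.188,5.6],[0,0,0,0,0,0,5.6]]]'
python3 - <<'E'
from h import *
s=r.observe();print(s['time_s'],s['eef_pos'],s['joint_pos'],np.abs(s['dq']).max())
G=np.array([.553,-.1812,.0545]); R=toolR(.085,np.radians(38),True)
plan(G-.06*R[:,2],R,3)
E
```

```text
time_s: 5.85
eef_pos: [0.5043, -0.1595, 0.1606]
ee_rot: [[0.804, 0.163, 0.571], [0.19, -0.982, 0.012], [0.563, 0.099, -0.821]]
ft_force: [0.3, -0.4, 0.7]
finger_gap: 0.0559
5.85 [ 0.50427766 -0.15949166  0.16059525] [-0.70484297 -0.3415243   2.31811415  0.57510508  0.7716314   0.33219059] 0.08822333166136806
n 3 cm [-0.95  0.74  1.8 ] rad [0.011 0.019 0.041]
path [[0.508, -0.168, 0.141], [0.512, -0.177, 0.122], [0.516, -0.184, 0.102]]
```

```bash
python3 -m inch '[[[-0.95,0.74,1.8,0.011,0.019,0.041,5.6],[-0.95,0.74,1.8,0.011,0.019,0.041,5.6],[-0.95,0.74,1.8,0.011,0.019,0.041,5.6],[0,0,0,0,0,0,5.6],[0,0,0,0,0,0,5.6]]]'
python3 - <<'E'
from h import *
s=r.observe();print(s['time_s'],s['eef_pos'],np.abs(s['dq']).max())
G=np.array([.553,-.1812,.0545]); R=toolR(.085,np.radians(38),True)
plan(G,R,3)
c=cam('wrist');im=shot('wrist','w4')
uv=proj(None,bott(np.array([.549,-.181,.066]),.088,np.radians(38)),c).astype(int)
o=im[:,:,::-1].copy()
for p in uv: cv2.circle(o,tuple(map(int,p)),1,(0,0,255),-1)
cv2.imwrite('pics/w4o.png',o)
E
```

```text
time_s: 6.48
eef_pos: [0.516, -0.1838, 0.1016]
ee_rot: [[0.786, 0.085, 0.612], [0.067, -0.996, 0.052], [0.615, -0.0, -0.789]]
ft_force: [-0.1, 1.0, 0.8]
finger_gap: 0.056
6.475 [ 0.51602647 -0.18379727  0.10157348] 0.018635139352060355
n 3 cm [0.01 0.02 2.  ] rad [-0.  0.  0.]
path [[0.528, -0.183, 0.086], [0.541, -0.182, 0.07], [0.553, -0.181, 0.055]]
```

View pics/w4o.png

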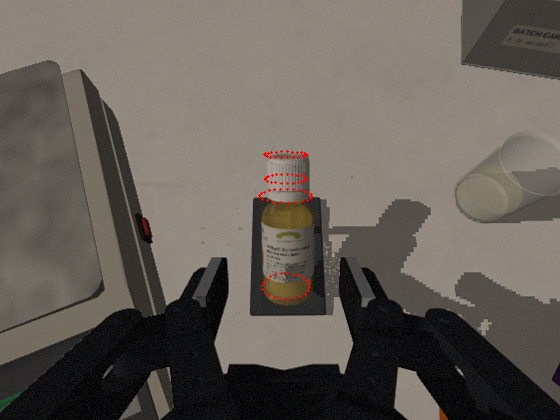

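```bash
python3 -m inch '[[[0,0,2,0,0,0,5.6],[0,0,2,0,0,0,5.6],[0,0,1,0,0,0,5.6],[0,0,1,0,0,0,5.6],[0,0,0,0,0,0,5.6]]]'
python3 - <<'E'
from h import *
s=r.observe();print(s['time_s'],s['eef_pos'],np.abs(s['dq']).max())
G=np.array([.553,-.1812,.0545]); R=toolR(.085,np.radians(38),True)
print(R.T@(G-s['eef_pos']))
shot('wrist','w5'); a=shot('side','s5'); cv2.imwrite('pics/s5c.png',cv2.resize(a[215:285,300:380,::-1],None,fx=8,fy=8,interpolation=2))
E
```

```text
time_s: 7.15
eef_pos: [0.5527, -0.1802, 0.0534]
ee_rot: [[0.786, 0.084, 0.612], [0.065, -0.996, 0.053], [0.614, -0.002, -0.789]]
ft_force: [-0.8, -0.2, 0.1]
finger_gap: 0.056
7.15 [ 0.55269237 -0.18016219  0.05341272] 0.015979280109056374
[ 0.00084151  0.00106018 -0.00072232]
```

View pics/w5.png

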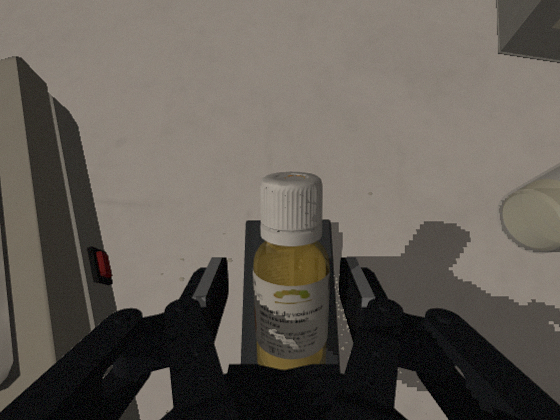

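View pics/s5c.png

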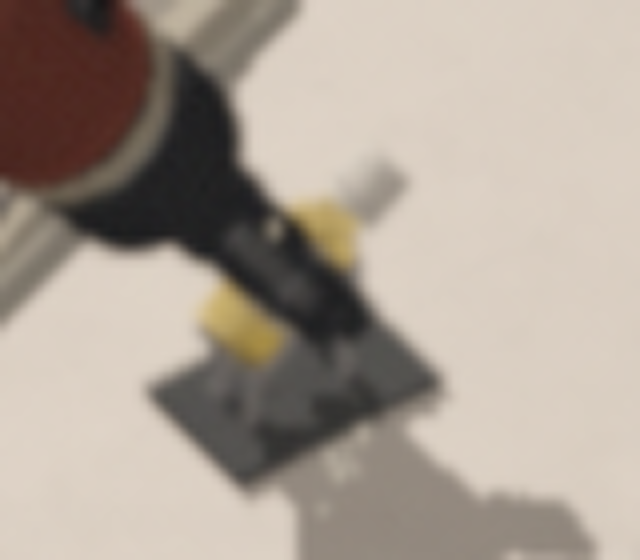

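```bash
python3 -m inch '[[[0,0.3,0,0,0,0,5.6],[0,0,0,0,0,0,4],[0,0,0,0,0,0,3.2],[0,0,0,0,0,0,3.0],[0,0,0,0,0,0,2.5],[0,0,0,0,0,0,2.5]]]'
python3 - <<'E'
from h import *
s=r.observe();print(s['time_s'],s['eef_pos'],s['ft_force'],s['finger_gap'])
shot('wrist','w6')
E
```

```text
time_s: 8.0
eef_pos: [0.5528, -0.1838, 0.054]
ee_rot: [[0.786, 0.083, 0.613], [0.065, -0.997, 0.052], [0.615, -0.001, -0.789]]
ft_force: [-7.7, 0.1, 6.9]
finger_gap: 0.0316
8.0 [ 0.55277534 -0.18379743  0.05402243] [-7.69877763  0.13412873  6.92955588] 0.0315804242596594
```

View pics/w6.png

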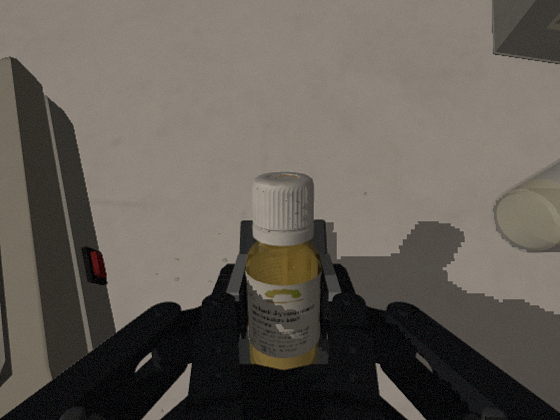

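Run:
```python
import cv2
a=cv2.imread('pics/w6.png')
cv2.imwrite('pics/w6c.png',cv2.resize(a[160:370,215:345],None,fx=2.8*2*.5,fy=2.8,interpolation=2))
```

```text
(no output)
```

View pics/w6c.png

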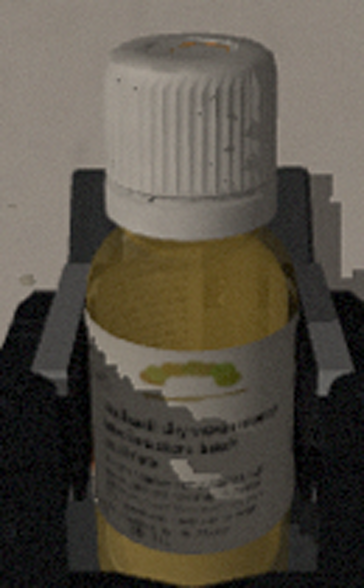

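Run:
```python
from h import *
s=r.observe(); c=cam('wrist'); R=np.array(s['ee_rot']); p=np.array(s['eef_pos'])
th=np.linspace(0,2*np.pi,200)
def circ(v,S,rad):
    P=np.array([[v[0]+S-.046,v[1]+rad*np.cos(t),v[2]+rad*np.sin(t)] for t in th])
    return proj(None,p+P@R.T,c)
def f(v):
    cap=bb(np.r_[circ(v,.074+v[3],.013),circ(v,.092,.013)]); bd=bb(np.r_[circ(v,.064,.0166),circ(v,.045,.0166)])
    return [cap[0]-(215+104/2.8),cap[2]-(215+277/2.8),cap[1]-171.8,cap[3]-246.4,bd[0]-(215+86/2.8),bd[2]-(215+299/2.8)]
for v3 in (0,.003):
    q=least_squares(lambda v:f(np.r_[v,v3]),[0,0,-.012],x_scale=.001);print(v3,q.x.round(4),np.round(q.fun,1))
```

```text
0 [ 0.003  -0.0016 -0.0256] [-2.4  3.1  6.1 -5.2 -2.5  1.8]
0.003 [ 0.0024 -0.0015 -0.0287] [-3.2  3.9  9.2 -7.7 -3.4  2.6]
```

Run:
```python
from h import *
s=r.observe(); c=cam('wrist'); R=np.array(s['ee_rot']); p=np.array(s['eef_pos'])
th=np.linspace(0,2*np.pi,200)
def circ(v,S,rad):
    P=np.array([[v[0]+S-.046,v[1]+rad*np.cos(t),v[2]+rad*np.sin(t)] for t in th])
    return proj(None,p+P@R.T,c)
for z in(-.006,-.010,-.014,-.018,-.022,-.026):
    def g(v):
        return [bb(circ([v[0],0,z],.092,.013))[1]-171.8]
    x=least_squares(g,[0],x_scale=.001).x[0]; v=[x,0,z]
    w=lambda S,rad:np.ptp(circ(v,S,rad)[:,0])
    print(z,round(x,4),'cap top w',w(.092,.013).round(1),'cap low w,vmax',w(.074,.013).round(1),bb(circ(v,.074,.013))[3].round(1),'body64 w',w(.064,.0166).round(1),w(.058,.0166).round(1), 'v',circ(v,.064,.0166)[:,1].mean().round(),'base vmax',bb(circ(v,0,.0166))[3].round())
```

```text
-0.006 0.0018 cap top w 58.0 cap low w,vmax 55.8 225.2 body64 w 69.9 69.0 v 236.0 base vmax 369.0
-0.01 0.0026 cap top w 59.7 cap low w,vmax 57.4 226.8 body64 w 71.8 70.9 v 238.0 base vmax 374.0
-0.014 0.0034 cap top w 61.6 cap low w,vmax 59.1 228.6 body64 w 74.0 73.0 v 239.0 base vmax 380.0
-0.018 0.0041 cap top w 63.6 cap low w,vmax 60.9 230.5 body64 w 76.2 75.2 v 242.0 base vmax 386.0
-0.022 0.0049 cap top w 65.7 cap low w,vmax 62.8 232.6 body64 w 78.6 77.5 v 244.0 base vmax 392.0
-0.026 0.0057 cap top w 67.9 cap low w,vmax 64.9 234.8 body64 w 81.1 79.9 v 246.0 base vmax 399.0
```

```bash
python3 -m inch '[[[0,0,0,0,0,0,4.2],[0,0,-0.4,0,0,0,4.2],[0,0,0,0,0,0,4.2],[0,0,0,0,0,0,3.0],[0,0,0,0,0,0,2.5],[0,0,0,0,0,0,2.5],[0,0,0,0,0,0,2.5]]]'
python3 - <<'E'
from h import *
s=r.observe();print(s['time_s'],s['eef_pos'],s['ft_force'],s['finger_gap'])
a=shot('wrist','w7')
cv2.imwrite('pics/w7c.png',cv2.resize(a[160:370,215:345,::-1],None,fx=2.8,fy=2.8,interpolation=2))
E
```

```text
time_s: 8.93
eef_pos: [0.5503, -0.1838, 0.057]
ee_rot: [[0.786, 0.083, 0.613], [0.065, -0.997, 0.052], [0.615, -0.002, -0.789]]
ft_force: [-6.5, -0.4, 6.3]
finger_gap: 0.0317
8.925 [ 0.55030345 -0.18380413  0.05698123] [-6.50511576 -0.36278632  6.25336993] 0.03173135573998907
```

View pics/w7c.png

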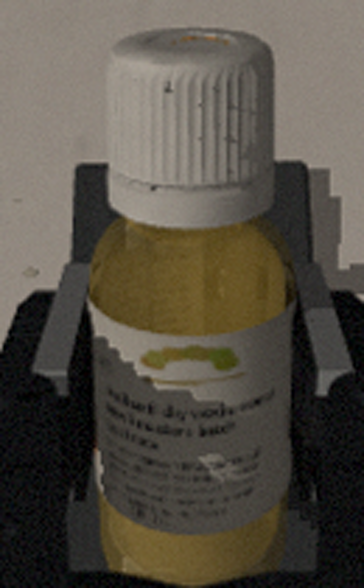

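```bash
python3 -m inch '[[[0,0,-1,0,0,0,2.5],[0,0,-2,0,0,0,2.5],[0,0,-4,0,0,0,2.5],[0,0,-4,0,0,0,2.5],[0,0,0,0,0,0,2.5]]]'
python3 - <<'E'
from h import *
s=r.observe();print(s['time_s'],s['eef_pos'],s['ft_force'],s['finger_gap'],s['joint_pos'])
plan([.455,.31,.17],toolR(.09,0,True),10)
a=shot('wrist','w8')
E
```

```text
time_s: 9.6
eef_pos: [0.4831, -0.1912, 0.1465]
ee_rot: [[0.784, 0.081, 0.615], [0.066, -0.997, 0.048], [0.617, 0.003, -0.787]]
ft_force: [-0.1, -0.6, -0.8]
finger_gap: 0.0317
9.6 [ 0.48308479 -0.19121123  0.14652992] [-0.08778774 -0.64819544 -0.77142774] 0.03167257315179779 [-0.86980497 -0.31734445  2.35410602  0.74692723  0.82902423  0.1764636 ]
n 10 cm [ 0.23 -5.02 -0.18] rad [ 0.001 -0.067 -0.001]
path [[0.48, -0.141, 0.149], [0.473, -0.041, 0.154], [0.468, 0.059, 0.159], [0.462, 0.16, 0.164], [0.457, 0.26, 0.168]]
```

View pics/w8.png

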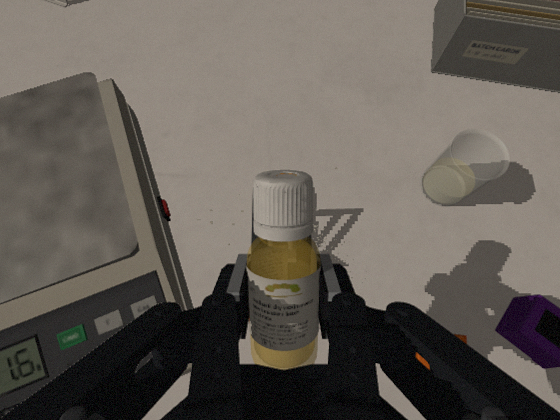

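```bash
python3 -m inch '[[[0.23,-5.02,-0.18,0.001,-0.067,-0.001,2.5],[0.23,-5.02,-0.18,0.001,-0.067,-0.001,2.5],[0.23,-5.02,-0.18,0.001,-0.067,-0.001,2.5],[0.23,-5.02,-0.18,0.001,-0.067,-0.001,2.5],[0.23,-5.02,-0.18,0.001,-0.067,-0.001,2.5],[0.23,-5.02,-0.18,0.001,-0.067,-0.001,2.5],[0.23,-5.02,-0.18,0.001,-0.067,-0.001,2.5],[0.23,-5.02,-0.18,0.001,-0.067,-0.001,2.5],[0.23,-5.02,-0.18,0.001,-0.067,-0.001,2.5],[0.23,-5.02,-0.18,0.001,-0.067,-0.001,2.5],[0,0,0,0,0,0,2.5],[0,0,0,0,0,0,2.5],[0,0,0,0,0,0,2.5]]]'
python3 - <<'E'
from h import *
s=r.observe();print(s['time_s'],s['eef_pos'],s['ft_force'],s['finger_gap'],s['joint_pos'],np.abs(s['dq']).max())
pickle.dump(cam('wrist'),open('w9.pkl','wb'));a=shot('wrist','w9')
E
```

```text
time_s: 11.28
eef_pos: [0.4527, 0.3109, 0.1691]
ee_rot: [[0.995, 0.095, -0.01], [0.095, -0.995, 0.007], [-0.009, -0.007, -1.0]]
ft_force: [-0.3, -0.4, -1.1]
finger_gap: 0.0314
11.275 [0.45271857 0.31092319 0.1690875 ] [-0.32827467 -0.43465603 -1.05614466] 0.03144040677478387 [0.45192371 0.09678302 1.78564883 0.01070429 1.26509984 1.92451177] 0.017603201128879333
```

View pics/w9.png

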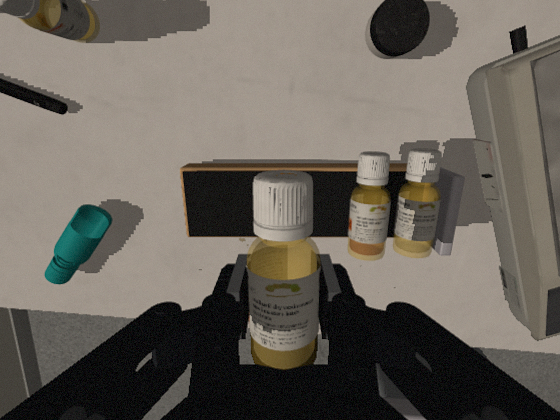

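Run:
```python
import cv2
a=cv2.imread('pics/w9.png')
cv2.imwrite('pics/w9c.png',cv2.resize(a[140:270,170:470],None,fx=2.66,fy=2.66,interpolation=2))
```

```text
(no output)
```

View pics/w9c.png

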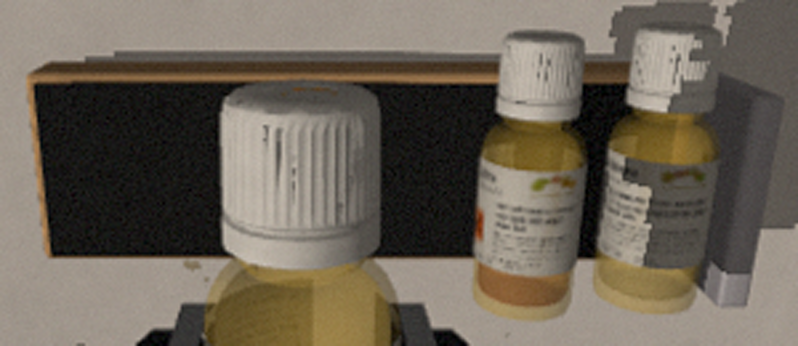

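Run:
```python
from h import *
c=pickle.load(open('w9.pkl','rb'))
def W(x,y): return (170+x/2.66,140+y/2.66)
for k,u,z in(('+y+x',(35,83),.036),('+y-x',(49,257),.036),('+x edge',(490,81),.036),('-x edge',(440,258),.036),('stop near L top?',(705,302),.036),('stop topnear',(712,270),.07),('stop topnear R',(748,273),.07),('stop top far R',(782,95),.07)):
    print(k,onz(c,W(*u),z).round(4))
for n,B in(('b',[474,30,585,318]),('a',[594,23,719,311])):
    o=np.r_[W(*B[:2]),W(*B[2:])]
    f=lambda v:bb(proj(None,bott(np.array([v[0],v[1],.0526]),v[2],0),c))-o
    q=least_squares(f,[.46,.2,.09],x_scale=[.01,.01,.1]);print(n,q.x.round(4),q.fun.round(1))
s=r.observe(); print(proj(None,np.array([.0,0,0])+s['eef_pos'],c))
```

```text
+y+x [0.4661 0.4055 0.036 ]
+y-x [0.4023 0.4008 0.036 ]
+x edge [0.4818 0.2526 0.036 ]
-x edge [0.416  0.2596 0.036 ]
stop near L top? [0.4083 0.1603 0.036 ]
stop topnear [0.4347 0.1805 0.07  ]
stop topnear R [0.4348 0.1689 0.07  ]
stop top far R [0.4922 0.1743 0.07  ]
b [0.4558 0.239  0.1414] [-0.1 -1.5  0.1  1.7]
a [0.4622 0.198  0.1489] [-0.1 -1.7  0.1  2. ]
[[286.36765974 266.94291072]]
```

Run:
```python
from h import *
plan([.4475,.304,.052],toolR(.099,0,True),6)
```

```text
n 6 cm [-0.09  0.11  1.96] rad [-0.001  0.001 -0.001]
path [[0.452, 0.31, 0.15], [0.451, 0.309, 0.13], [0.45, 0.308, 0.111], [0.449, 0.306, 0.091], [0.448, 0.305, 0.072], [0.448, 0.304, 0.052]]
```

```bash
python3 -m inch '[[[-0.09,0.11,1.96,-0.001,0.0015,-0.001,2.5],[-0.09,0.11,1.96,-0.001,0.0015,-0.001,2.5],[-0.09,0.11,1.96,-0.001,0.0015,-0.001,2.5],[-0.09,0.11,1.96,-0.001,0.0015,-0.001,2.5],[-0.09,0.11,1.96,-0.001,0.0015,-0.001,2.5],[-0.09,0.11,1.96,-0.001,0.0015,-0.001,2.5],[0,0,0,0,0,0,2.5],[0,0,0,0,0,0,2.5]]]'
python3 - <<'E'
from h import *
s=r.observe();print(s['time_s'],s['eef_pos'],s['ft_force'],s['wrist_torque'],np.abs(s['dq']).max())
a=shot('wrist','w10'); b=shot('side','s10')
cv2.imwrite('pics/s10c.png',cv2.resize(b[130:220,180:300,::-1],None,fx=6.5,fy=6.5,interpolation=2))
E
```

```text
time_s: 12.32
eef_pos: [0.4486, 0.3052, 0.0534]
ee_rot: [[0.995, 0.101, 0.002], [0.101, -0.995, 0.003], [0.002, -0.003, -1.0]]
ft_force: [1.1, -0.6, -1.4]
finger_gap: 0.0314
12.325 [0.44855382 0.30517386 0.05337653] [ 1.10798909 -0.63926897 -1.39044078] [-0.03747228 -0.02445478  0.02440211] 0.012917399215252118
```

View pics/w10.png

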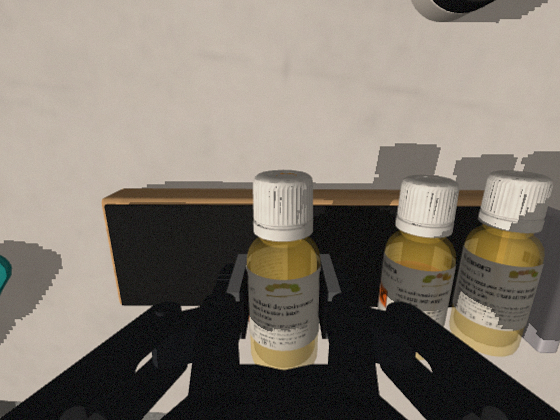

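View pics/s10c.png

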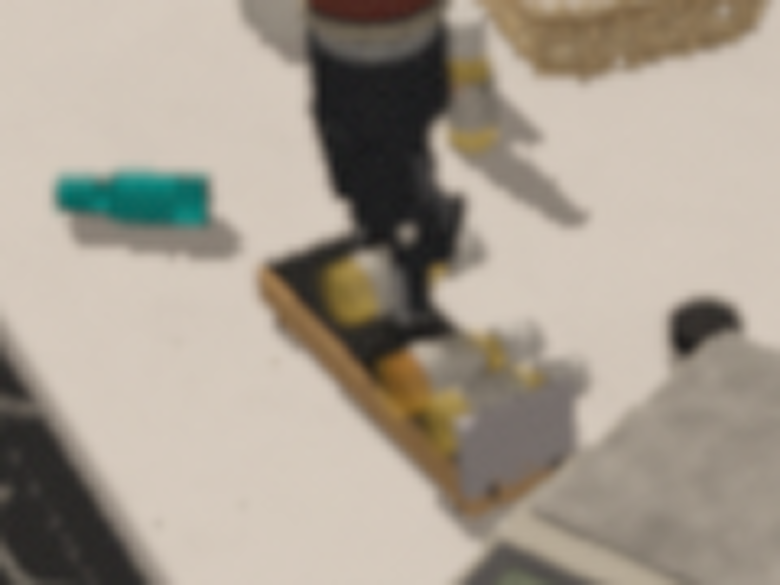

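```bash
python3 -m inch '[[[0,0,0.35,0,0,0,2.5],[0,0,0.35,0,0,0,2.5],[0,0,0.15,0,0,0,2.5],[0,0,0,0,0,0,2.5]]]'; python3 -m inch '[[[0,0,0.1,0,0,0,2.5],[0,0,0,0,0,0,2.5]]]'; python3 -m inch '[[[0,0,0.1,0,0,0,2.5],[0,0,0,0,0,0,2.5]]]'
```

```text
time_s: 12.92
eef_pos: [0.4477, 0.3053, 0.0435]
ee_rot: [[0.995, 0.101, 0.0], [0.101, -0.995, 0.002], [0.0, -0.002, -1.0]]
ft_force: [-0.0, -0.5, -0.3]
finger_gap: 0.0316
time_s: 13.18
eef_pos: [0.4479, 0.3053, 0.0428]
ee_rot: [[0.995, 0.101, 0.001], [0.101, -0.995, 0.002], [0.001, -0.002, -1.0]]
ft_force: [0.1, -0.0, -0.2]
finger_gap: 0.0316
time_s: 13.42
eef_pos: [0.4478, 0.3053, 0.0418]
ee_rot: [[0.995, 0.101, 0.001], [0.101, -0.995, 0.002], [0.001, -0.002, -1.0]]
ft_force: [-1.1, -0.5, -0.7]
finger_gap: 0.0317
```

```bash
for i in 1 2 3; do python3 -m inch '[[[0,0,0.07,0,0,0,2.5],[0,0,0,0,0,0,2.5]]]' | egrep 'pos|force'; done; python3 -c "
from plant import r
print(r.observe()['wrist_torque'])"
```

```text
eef_pos: [0.4479, 0.3053, 0.0411]
ft_force: [0.3, 0.3, -1.2]
eef_pos: [0.4479, 0.3053, 0.0404]
ft_force: [1.4, 0.3, -0.1]
eef_pos: [0.4478, 0.3053, 0.0397]
ft_force: [0.2, 0.3, -0.0]
[ 0.0136345  -0.00966674 -0.01677607]
```

```bash
for i in 1 2; do python3 -m inch '[[[0,0,0.07,0,0,0,2.5],[0,0,0,0,0,0,2.5]]]' | egrep 'pos|force'; done; python3 -c "
from plant import r
print(r.observe()['wrist_torque'])"
```

```text
eef_pos: [0.4478, 0.3053, 0.039]
ft_force: [-0.2, 0.6, -0.2]
eef_pos: [0.4478, 0.3053, 0.0383]
ft_force: [-1.2, 0.2, -1.1]
[ 0.00494829 -0.03744384 -0.00828679]
```

Run:
```python
from h import *
c=cam('wrist');a=shot('wrist','w11')
cv2.imwrite('pics/w11c.png',cv2.resize(a[160:400,90:350,::-1],None,fx=2.5,fy=2.5,interpolation=2))
s=r.observe();print(s['eef_pos'],s['time_s'])
```

```text
[0.4478644  0.30532268 0.03831736] 14.725
```

View pics/w11c.png

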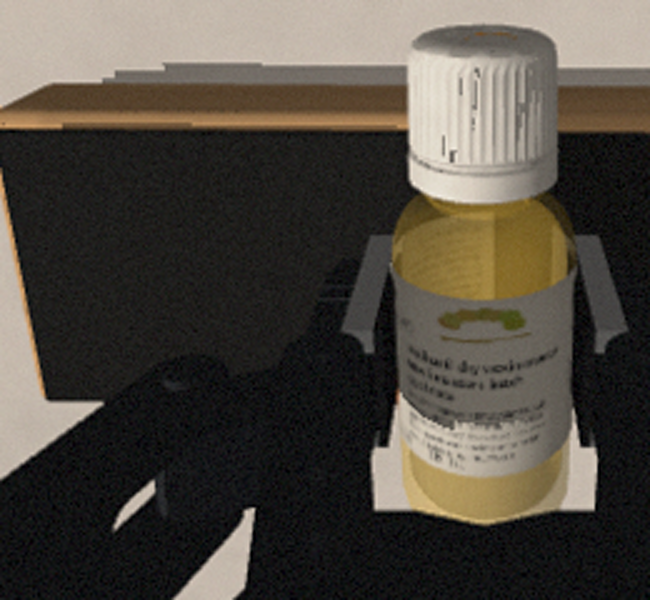

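Run:
```python
from h import *
a=cv2.imread('pics/w11.png')
cv2.imwrite('pics/w11d.png',cv2.resize(a[150:400,240:560],None,fx=2.4,fy=2.4,interpolation=2))
c=cam('wrist')
# predicted cap widths for b at known place
for y in (.239,.236):
  print(bb(proj(None,bott(np.array([.4558,y,.0526]),.1,0)[72:],c)).round(1))
s=r.observe();p=np.array(s['eef_pos']);R=np.array(s['ee_rot'])
for z in(.048,.0526,.057): print(z,bb(proj(None,bott(np.array([p[0]+.004,p[1]+.0006,z]),.101,0)[72:],c)).round(1))
```

```text
[412.3 177.4 481.  191.7]
[419.1 178.1 488.3 192.5]
0.048 [256.5 169.2 316.6 181.4]
0.0526 [255.6 171.  317.7 184.1]
0.057 [254.6 172.9 318.8 186.8]
```

View pics/w11d.png

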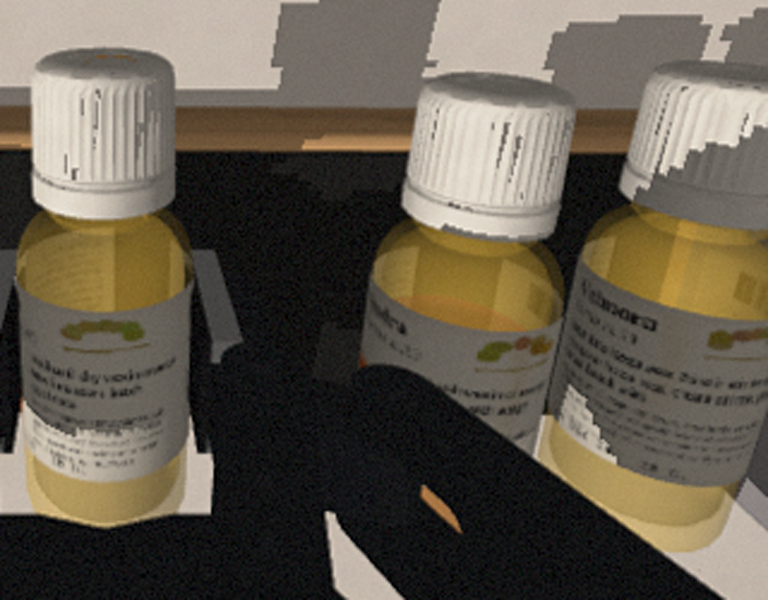

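```bash
for i in 1 2 3; do python3 -m inch '[[[0,0,0.05,0,0,0,2.5],[0,0,0,0,0,0,2.5]]]' | egrep 'pos|force'; done; python3 -c "
from plant import r
print(r.observe()['wrist_torque'])"
```

```text
eef_pos: [0.4478, 0.3053, 0.0378]
ft_force: [-0.2, -0.8, -1.2]
eef_pos: [0.4479, 0.3053, 0.0373]
ft_force: [0.3, -0.4, -1.0]
eef_pos: [0.4479, 0.3053, 0.0368]
ft_force: [0.5, -0.2, -0.2]
[-0.00896924 -0.01751212  0.01482538]
```

```bash
for i in 1 2 3; do python3 -m inch '[[[0,0,0.05,0,0,0,2.5],[0,0,0,0,0,0,2.5]]]' | egrep 'pos|force'; done; python3 -c "
from plant import r
print(r.observe()['wrist_torque'])"
```

```text
eef_pos: [0.4479, 0.3053, 0.0363]
ft_force: [0.2, -0.6, -0.5]
eef_pos: [0.4479, 0.3054, 0.0362]
ft_force: [-1.7, -0.7, 4.2]
eef_pos: [0.4479, 0.3054, 0.0361]
ft_force: [-4.4, -1.4, 8.3]
[-0.37249436  0.58649031 -0.00896904]
```

```bash
python3 -m inch '[[[0,0,-0.06,0,0,0,2.5],[0,0,0,0,0,0,2.5]]]' | egrep 'pos|force';python3 -m inch '[[[0,0,0,0,0,0,3.15],[0,0,0,0,0,0,3.2],[0,0,0,0,0,0,3.25],[0,0,0,0,0,0,3.3],[0,0,0,0,0,0,3.4],[0,0,0,0,0,0,3.5],[0,0,0,0,0,0,3.7],[0,0,0,0,0,0,4.2],[0,0,0,0,0,0,4.2]]]'
python3 - <<'E'
from h import *
a=shot('wrist','w12')
E
```

```text
eef_pos: [0.448, 0.3054, 0.0362]
ft_force: [-1.3, -1.0, 4.4]
time_s: 17.6
eef_pos: [0.4479, 0.3054, 0.0359]
ee_rot: [[0.995, 0.101, 0.001], [0.101, -0.995, 0.002], [0.001, -0.002, -1.0]]
ft_force: [0.6, -0.4, 0.7]
finger_gap: 0.0422
```

View pics/w12.png

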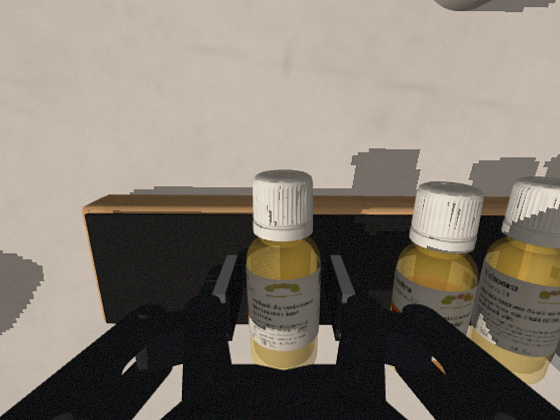

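```bash
python3 -m inch '[[[0,0,-0.5,0,0,0,4.3],[0,0,-2,0,0,0,4.3],[0,0,-4,0,0,0,4.3],[0,0,-5,0,0,0,4.3],[0,0,-4,0,0,0,6],[0,0,0,0,0,0,6],[0,0,0,0,0,0,6]]]'
python3 - <<'E'
from h import *
pickle.dump(cam('wrist'),open('w13.pkl','wb'));a=shot('wrist','w13')
s=r.observe();print(s['time_s'],s['joint_pos'])
for f in range(1):
    ax=np.array([.9,0,0])
# chock grasp: tool x = +y world (jaw along x). wedge yaw ~ -0.03..; R columns
def RW(yaw):
    x=np.array([-np.sin(yaw),np.cos(yaw),0]); z=np.array([0,0,-1.]); return np.c_[x,np.cross(z,x),z]
plan([.4395,-.29,.20],RW(0),12)
E
```

```text
time_s: 18.52
eef_pos: [0.4475, 0.3049, 0.1907]
ee_rot: [[0.995, 0.101, 0.001], [0.101, -0.995, 0.002], [0.001, -0.002, -1.0]]
ft_force: [-0.1, -0.4, -0.1]
finger_gap: 0.0602
18.575 [4.51358651e-01 5.35816100e-02 1.79076559e+00 1.69916400e-03
 1.29750823e+00 1.92012531e+00]
n 12 cm [-3.85  3.83 -0.09] rad [-0.    -0.    -0.122]
path [[0.413, 0.263, 0.191], [0.343, 0.116, 0.193], [0.331, -0.045, 0.196], [0.378, -0.201, 0.198]]
```

View pics/w13.png

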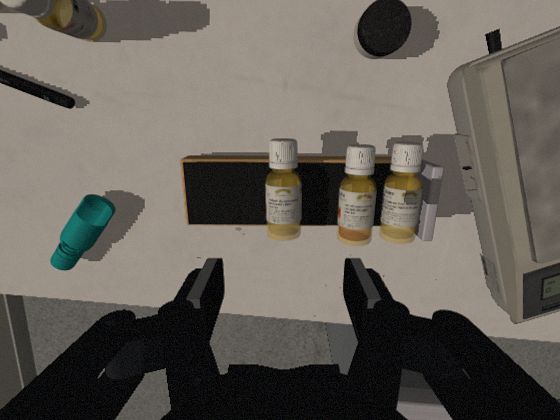

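```bash
cat >> h.py <<'E'
def RW(yaw):
    x=np.array([-np.sin(yaw),np.cos(yaw),0]); z=np.array([0,0,-1.]); return np.c_[x,np.cross(z,x),z]
E
python3 - <<'E'
from h import *
Rm=RW(-.7); plan([.46,.0,.2],Rm,6); plan([.4395,-.29,.20],RW(-.03),6,cur=(np.array([.46,0,.2]),Rm))
a=cv2.imread('pics/w13.png');cv2.imwrite('pics/w13c.png',cv2.resize(a[130:250,170:450],None,fx=2.8,fy=2.8,interpolation=2))
E
```

```text
n 6 cm [-1.93  4.84 -0.17] rad [-0.     0.    -0.128]
path [[0.433, 0.255, 0.191], [0.425, 0.203, 0.193], [0.424, 0.151, 0.195], [0.429, 0.099, 0.197], [0.442, 0.049, 0.198], [0.46, 0.0, 0.2]]
n 6 cm [-4.64  1.69  0.  ] rad [ 0.     0.    -0.112]
path [[0.443, -0.046, 0.2], [0.431, -0.094, 0.2], [0.425, -0.143, 0.2], [0.425, -0.193, 0.2], [0.429, -0.242, 0.2], [0.439, -0.29, 0.2]]
```

View pics/w13c.png

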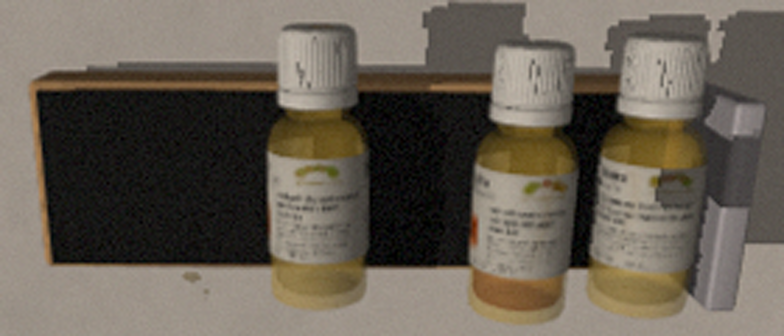

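```bash
python3 - <<'E'
from h import *
c=pickle.load(open('w13.pkl','rb'))
def W(x,y): return (170+x/2.8,130+y/2.8)
for k,u,z in(('+y+x',(37,88),.036),('+y-x',(51,265),.036),('-x edge r',(465,267),.036),('+x edge r',(490,90),.036),('stop L near',(700,308),.036),('stop topR far',(764,100),.07),('stop topR near',(742,210),.07)):
    print(k,onz(c,W(*u),z).round(4))
cen=np.array([.446,.2838]);y=.099;A=np.array([[np.cos(y),np.sin(y)],[-np.sin(y),np.cos(y)]])
for n,B in(('c',[268,24,368,306]),('b',[468,40,577,322]),('a',[588,37,706,316])):
    o=np.r_[W(*B[:2]),W(*B[2:])]
    f=lambda v:bb(proj(None,bott(np.array([v[0],v[1],.0526]),.1,0),c))-o
    q=least_squares(f,[.46,.2],x_scale=[.01,.01]);print(n,q.x.round(4),q.fun.round(1),'board',(A@(q.x[:2]-cen)).round(4))
E
python3 -m inch '[[[-1.93,4.84,-0.17,0,0,-0.128,6],[-1.93,4.84,-0.17,0,0,-0.128,6],[-1.93,4.84,-0.17,0,0,-0.128,6],[-1.93,4.84,-0.17,0,0,-0.128,6],[-1.93,4.84,-0.17,0,0,-0.128,6],[-1.93,4.84,-0.17,0,0,-0.128,6],[-4.64,1.69,0,0,0,-0.112,6],[-4.64,1.69,0,0,0,-0.112,6],[-4.64,1.69,0,0,0,-0.112,6],[-4.64,1.69,0,0,0,-0.112,6],[-4.64,1.69,0,0,0,-0.112,6],[-4.64,1.69,0,0,0,-0.112,6],[0,0,0,0,0,0,6],[0,0,0,0,0,0,6],[0,0,0,0,0,0,6]]]'
python3 - <<'E'
from h import *
s=r.observe();print(s['eef_pos'],s['joint_pos'],np.abs(s['dq']).max())
pickle.dump(cam('wrist'),open('w14.pkl','wb'));a=shot('wrist','w14')
E
```

```text
+y+x [0.4664 0.4055 0.036 ]
+y-x [0.4017 0.4002 0.036 ]
-x edge r [0.4166 0.2493 0.036 ]
+x edge r [0.4817 0.2508 0.036 ]
stop L near [0.4095 0.1601 0.036 ]
stop topR far [0.4921 0.1747 0.07  ]
stop topR near [0.4571 0.1725 0.07  ]
c [0.4538 0.3073] [-0.3 -1.7  0.3  1.9] board [0.0101 0.0226]
b [0.4554 0.2386] [-1.  -1.5  0.9  1.7] board [ 0.0049 -0.0459]
a [0.4612 0.1973] [-1.9 -2.   1.7  2.4] board [ 0.0066 -0.0876]
time_s: 20.45
eef_pos: [0.4394, -0.2888, 0.1991]
ee_rot: [[0.029, 1.0, -0.0], [1.0, -0.029, 0.003], [0.003, -0.0, -1.0]]
ft_force: [0.4, 0.7, 0.2]
finger_gap: 0.0602
[ 0.43938337 -0.28875506  0.19913016] [-0.7329433   0.00992545  1.81740212  0.00237843  1.31671895 -0.70492602] 0.008295955233410621
```

View pics/w14.png

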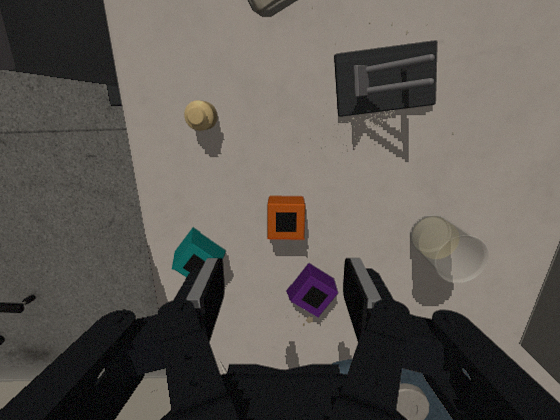

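Run:
```python
import cv2
a=cv2.imread('pics/w14.png');cv2.imwrite('pics/w14c.png',cv2.resize(a[185:250,255:320],None,fx=9,fy=9,interpolation=2))
```

```text
(no output)
```

View pics/w14c.png

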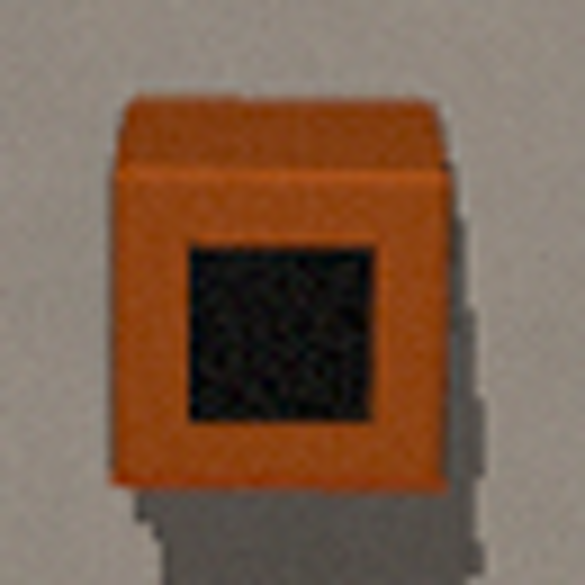

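Run:
```python
from h import *
c=pickle.load(open('w14.pkl','rb'))
W=lambda x,y:(255+x/9,185+y/9)
P=[onz(c,W(*u),.034) for u in((117,172),(448,172),(443,490),(113,485))]
for p in P: print(p.round(4))
print('mean',np.mean(P,0).round(4),'yaw', np.arctan2(-(P[0]-P[3])[0],(P[0]-P[3])[1]).round(3),np.arctan2((P[1]-P[0])[1],(P[1]-P[0])[0]).round(3))
print('mark',onz(c,W(282,334),.034).round(4)); print('rear bottom',onz(c,W(130,98),0).round(4),onz(c,W(438,98),0).round(4))
```

```text
[ 0.4214 -0.3014  0.034 ]
[ 0.4595 -0.3025  0.034 ]
[ 0.4586 -0.3421  0.034 ]
[ 0.4192 -0.3404  0.034 ]
mean [ 0.4397 -0.3216  0.034 ] yaw -0.055 -0.027
mark [ 0.4399 -0.3218  0.034 ]
rear bottom [ 0.4213 -0.3019  0.    ] [ 0.4604 -0.3029  0.    ]
```

Run:
```python
from h import *
plan([.4398,-.3217,.045],RW(-.035),6)
```

```text
n 6 cm [-0.55  0.02  2.57] rad [ 0.    -0.     0.001]
path [[0.44, -0.294, 0.174], [0.44, -0.3, 0.148], [0.44, -0.305, 0.122], [0.44, -0.311, 0.096], [0.44, -0.316, 0.071], [0.44, -0.322, 0.045]]
```

```bash
python3 -m inch '[[[-0.55,0.02,2.57,0,0,0.001,6],[-0.55,0.02,2.57,0,0,0.001,6],[-0.55,0.02,2.57,0,0,0.001,6],[-0.55,0.02,2.57,0,0,0.001,6],[-0.55,0.02,2.57,0,0,0.001,6],[-0.55,0.02,2.57,0,0,0.001,6],[0,0,1.5,0,0,0,6],[0,0,1.5,0,0,0,6],[0,0,0.9,0,0,0,6],[0,0,0,0,0,0,6]]]'
python3 - <<'E'
from h import *
s=r.observe();print(s['eef_pos'])
a=shot('wrist','w15')
E
```

```text
time_s: 21.75
eef_pos: [0.4398, -0.3223, 0.0061]
ee_rot: [[0.035, 0.999, 0.0], [0.999, -0.035, 0.003], [0.003, -0.0, -1.0]]
ft_force: [-0.5, -0.2, 0.2]
finger_gap: 0.06
[ 0.43980598 -0.32225821  0.00611471]
```

View pics/w15.png

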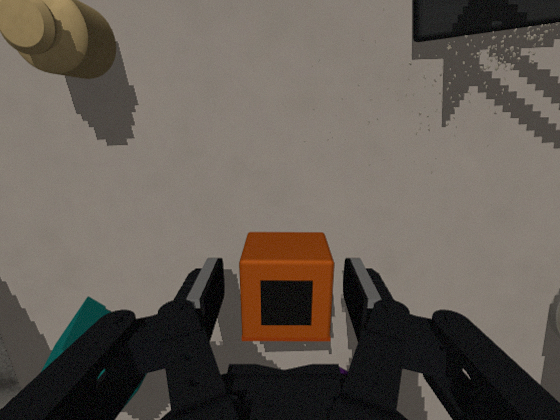

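```bash
python3 -m inch '[[[0,0,0,0,0,0,4.2],[0,0,0,0,0,0,3.6],[0,0,0,0,0,0,3.3],[0,0,0,0,0,0,3.3],[0,0,0,0,0,0,3.3],[0,0,-1,0,0,0,3.3],[0,0,-3,0,0,0,3.3],[0,0,-5,0,0,0,3.3],[0,0,-5,0,0,0,3.3],[0,0,0,0,0,0,3.3]]]'
python3 - <<'E'
from h import *
s=r.observe();print(s['eef_pos'])
a=shot('wrist','w16')
# target: board x ~ 0, toe y=.07
yb=.099;cen=np.array([.446,.2838]);bx=np.array([np.cos(yb),np.sin(yb)]);by=np.array([-np.sin(yb),np.cos(yb)])
t=cen+.004*bx+(.022+.0127+.014+.029)*by; print(t)
Rm=RW(0.0); plan([.44,.0,.17],Rm,6); plan([*t,.15],RW(yb),8,cur=(np.array([.44,0,.17]),Rm))
E
```

```text
time_s: 23.05
eef_pos: [0.4422, -0.3252, 0.1518]
ee_rot: [[0.035, 0.999, 0.007], [0.999, -0.035, -0.004], [-0.004, 0.007, -1.0]]
ft_force: [-0.2, 0.3, -2.6]
finger_gap: 0.0389
[ 0.44220603 -0.32524919  0.15180548]
[0.44230067 0.3615149 ]
n 6 cm [ 5.4  -0.12 -0.36] rad [ 0.001  0.    -0.006]
path [[0.441, -0.27, 0.152], [0.442, -0.216, 0.156], [0.442, -0.162, 0.159], [0.442, -0.108, 0.163], [0.441, -0.054, 0.166], [0.44, -0.0, 0.17]]
n 8 cm [4.52 0.22 0.25] rad [ 0.     0.    -0.012]
path [[0.442, 0.045, 0.168], [0.445, 0.136, 0.162], [0.446, 0.226, 0.158], [0.444, 0.316, 0.152]]
```

View pics/w16.png

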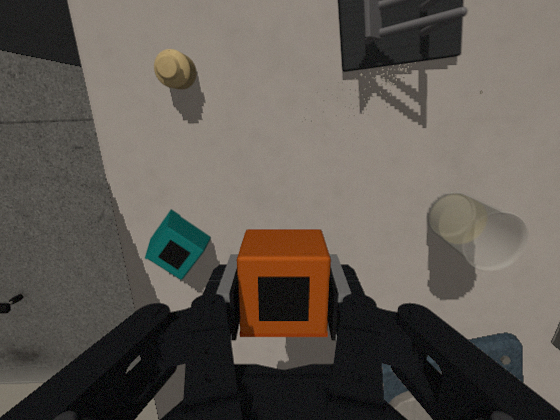

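```bash
python3 -m inch '[[[5.4,-0.12,-0.36,0.001,0,-0.006,3.3],[5.4,-0.12,-0.36,0.001,0,-0.006,3.3],[5.4,-0.12,-0.36,0.001,0,-0.006,3.3],[5.4,-0.12,-0.36,0.001,0,-0.006,3.3],[5.4,-0.12,-0.36,0.001,0,-0.006,3.3],[5.4,-0.12,-0.36,0.001,0,-0.006,3.3],[4.52,0.22,0.25,0,0,-0.012,3.3],[4.52,0.22,0.25,0,0,-0.012,3.3],[4.52,0.22,0.25,0,0,-0.012,3.3],[4.52,0.22,0.25,0,0,-0.012,3.3],[4.52,0.22,0.25,0,0,-0.012,3.3],[4.52,0.22,0.25,0,0,-0.012,3.3],[4.52,0.22,0.25,0,0,-0.012,3.3],[4.52,0.22,0.25,0,0,-0.012,3.3],[0,0,0,0,0,0,3.3],[0,0,0,0,0,0,3.3],[0,0,0,0,0,0,3.3]]]'
python3 - <<'E'
from h import *
s=r.observe();print(s['eef_pos'],s['joint_pos'],np.abs(s['dq']).max())
pickle.dump(cam('wrist'),open('w17.pkl','wb'));a=shot('wrist','w17')
plan([.4423,.3615,.06],RW(.099),5)
E
```

```text
time_s: 25.22
eef_pos: [0.441, 0.3616, 0.1488]
ee_rot: [[-0.095, 0.995, -0.007], [0.995, 0.095, 0.001], [0.002, -0.007, -1.0]]
ft_force: [-0.5, -1.0, -2.8]
finger_gap: 0.0391
[0.44096896 0.3616071  0.14882349] [0.5459536  0.16719041 1.74800774 0.00468585 1.23153814 0.44878024] 0.009969192624821495
n 5 cm [-0.01  0.03  1.78] rad [-0.001 -0.    -0.001]
path [[0.441, 0.362, 0.131], [0.442, 0.362, 0.114], [0.442, 0.362, 0.096], [0.442, 0.362, 0.078], [0.442, 0.362, 0.06]]
```

View pics/w17.png

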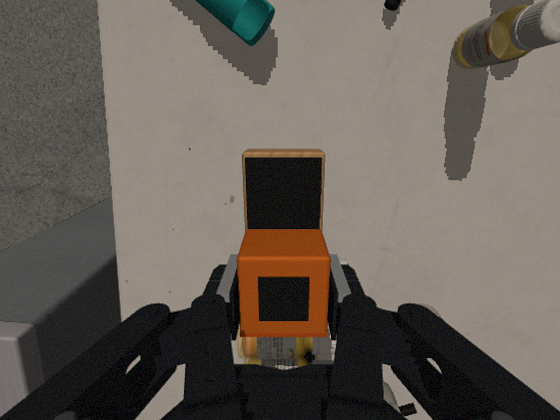

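```bash
python3 -m inch '[[[-0.01,0.03,1.78,-0.001,0,-0.001,3.3],[-0.01,0.03,1.78,-0.001,0,-0.001,3.3],[-0.01,0.03,1.78,-0.001,0,-0.001,3.3],[-0.01,0.03,1.78,-0.001,0,-0.001,3.3],[-0.01,0.03,1.78,-0.001,0,-0.001,3.3],[0,0,0.8,0,0,0,3.3],[0,0,0.4,0,0,0,3.3],[0,0,0,0,0,0,3.3],[0,0,0,0,0,0,3.3]]]'; python3 -m inch '[[[0,0,0.2,0,0,0,3.3],[0,0,0,0,0,0,3.3]]]';python3 -m inch '[[[0,0,0.1,0,0,0,3.3],[0,0,0,0,0,0,3.3]]]'
```

```text
time_s: 26.4
eef_pos: [0.4431, 0.3632, 0.0495]
ee_rot: [[-0.102, 0.995, 0.001], [0.995, 0.102, 0.004], [0.003, 0.001, -1.0]]
ft_force: [-0.1, 0.4, -1.9]
finger_gap: 0.0389
time_s: 26.65
eef_pos: [0.4426, 0.3629, 0.0468]
ee_rot: [[-0.102, 0.995, -0.0], [0.995, 0.102, 0.003], [0.003, 0.0, -1.0]]
ft_force: [-0.0, 0.7, -3.0]
finger_gap: 0.0389
time_s: 26.9
eef_pos: [0.4425, 0.3628, 0.0456]
ee_rot: [[-0.102, 0.995, -0.0], [0.995, 0.102, 0.003], [0.003, -0.0, -1.0]]
ft_force: [1.4, -0.6, -1.9]
finger_gap: 0.0388
```

```bash
for i in 1 2 3 ; do python3 -m inch '[[[0,0,0.1,0,0,0,3.3],[0,0,0,0,0,0,3.3]]]'|egrep 'pos|force'; done
```

```text
eef_pos: [0.4425, 0.3628, 0.0446]
ft_force: [-0.7, -1.1, -1.8]
eef_pos: [0.4426, 0.3629, 0.0437]
ft_force: [1.1, 0.3, -2.4]
eef_pos: [0.4426, 0.3629, 0.0436]
ft_force: [-4.0, -2.3, 4.5]
```

```bash
python3 -m inch '[[[0,0,-0.05,0,0,0,3.3],[0,0,0,0,0,0,4.0],[0,0,0,0,0,0,4.5],[0,0,0,0,0,0,4.5],[0,0,0,0,0,0,3.8],[0,0,0,0,0,0,3.3],[0,0,0,0,0,0,3.3],[0,0,0,0,0,0,3.3]]]'
python3 - <<'E'
from h import *
s=r.observe();print(s['wrist_torque'])
a=shot('wrist','w18'); b=shot('side','s18')
cv2.imwrite('pics/s18c.png',cv2.resize(b[130:220,180:300,::-1],None,fx=6.5,fy=6.5,interpolation=2))
E
```

```text
time_s: 28.65
eef_pos: [0.4429, 0.3631, 0.0435]
ee_rot: [[-0.102, 0.995, 0.0], [0.995, 0.102, 0.003], [0.003, 0.001, -1.0]]
ft_force: [0.8, 0.9, 2.0]
finger_gap: 0.0392
[ 0.02336388 -0.09145392 -0.00232001]
```

View pics/w18.png

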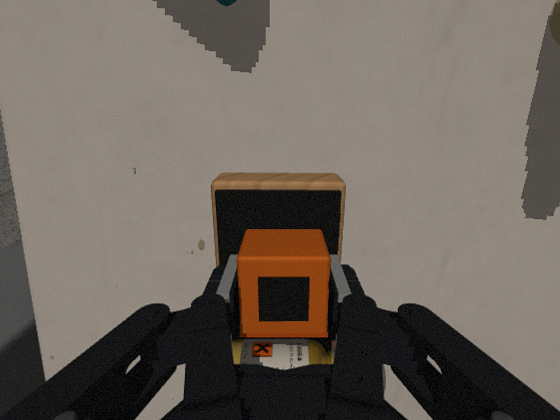

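View pics/s18c.png

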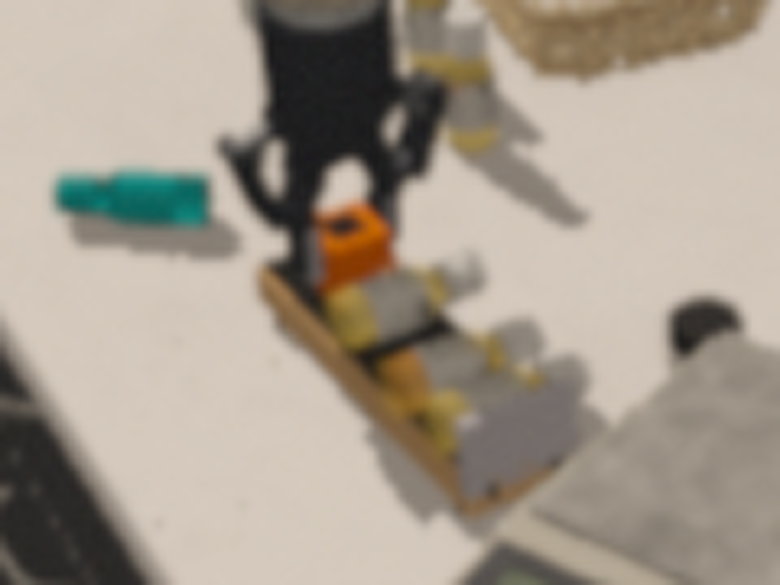

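```bash
python3 -m inch '[[[-0.3,0,0,0,0,0,3.3],[-0.3,0,0,0,0,0,3.3],[-0.2,0,0,0,0,0,3.3],[-0.2,0,0,0,0,0,3.3],[-0.2,0,0,0,0,0,3.3],[-0.2,0,0,0,0,0,3.3],[-0.3,0,0,0,0,0,3.3],[-0.3,0,0,0,0,0,3.3],[-0.3,0,0,0,0,0,3.3],[-0.3,0,0,0,0,0,3.3]]]'
python3 -m inch '[[[-0.3,0,0,0,0,0,3.3],[-0.3,0,0,0,0,0,3.3],[-0.3,0,0,0,0,0,3.3],[-0.3,0,0,0,0,0,3.3],[-0.3,0,0,0,0,0,3.3],[-0.3,0,0,0,0,0,3.3],[-0.2,0,0,0,0,0,3.3]]]'
python3 - <<'E'
from h import *
b=shot('side','s19')
cv2.imwrite('pics/s19c.png',cv2.resize(b[130:220,180:300,::-1],None,fx=6.5,fy=6.5,interpolation=2))
p=np.array(r.observe()['eef_pos']);print((p[:2]-[.446,.2838])@[-.0988,.9951])
E
```

```text
time_s: 30.0
eef_pos: [0.4455, 0.3371, 0.0435]
ee_rot: [[-0.102, 0.995, 0.0], [0.995, 0.102, 0.003], [0.003, 0.001, -1.0]]
ft_force: [-1.8, 3.3, 5.2]
finger_gap: 0.039
time_s: 30.88
eef_pos: [0.4475, 0.3172, 0.0435]
ee_rot: [[-0.101, 0.995, 0.0], [0.995, 0.101, 0.003], [0.003, 0.001, -1.0]]
ft_force: [-0.9, 3.8, 5.1]
finger_gap: 0.0391
0.03292742788329582
```

View pics/s19c.png

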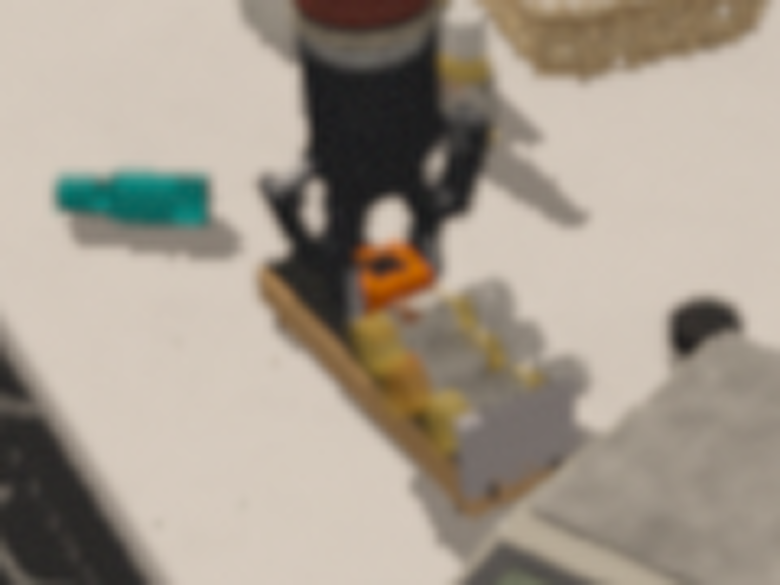

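```bash
python3 -m inch '[[[-0.2,0,-0.04,0,0,0,3.3],[-0.2,0,0,0,0,0,3.3],[-0.2,0,0,0,0,0,3.3],[-0.2,0,0,0,0,0,3.3],[-0.2,0,0,0,0,0,3.3]]]'|egrep 'pos|force'
python3 -m inch '[[[-0.1,0,0,0,0,0,3.3],[-0.1,0,0,0,0,0,3.3]]]'|egrep 'pos|force'
python3 -m inch '[[[-0.1,0,0,0,0,0,3.3],[-0.1,0,0,0,0,0,3.3]]]'|egrep 'pos|force'
```

```text
eef_pos: [0.4483, 0.307, 0.0435]
ft_force: [-1.9, 2.8, 5.0]
eef_pos: [0.4485, 0.3051, 0.0435]
ft_force: [-0.7, 4.6, 5.2]
eef_pos: [0.4487, 0.3032, 0.0435]
ft_force: [-0.6, 4.1, 4.8]
```

```bash
for i in 1 2 3; do python3 -m inch '[[[-0.1,0,0,0,0,0,3.3]]]'|egrep 'pos|force'; done
```

```text
eef_pos: [0.4488, 0.3022, 0.0435]
ft_force: [-0.5, 5.2, 4.3]
eef_pos: [0.4489, 0.302, 0.0435]
ft_force: [-1.5, 9.6, 3.1]
eef_pos: [0.4489, 0.3014, 0.0435]
ft_force: [-0.3, 8.1, 3.2]
```

Run:
```python
from h import *
a=shot('top','t20');cv2.imwrite('pics/t20c.png',cv2.resize(a[170:260,150:270,::-1],None,fx=6.5,fy=6.5,interpolation=2))
b=shot('wrist','w20');print(r.observe()['time_s'])
```

```text
32.525
```

View pics/w20.png

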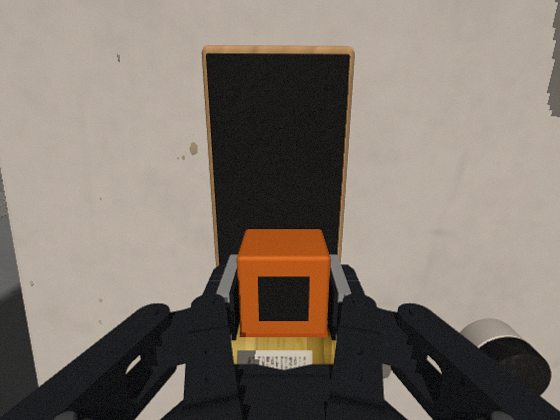

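```bash
for i in 1 2; do python3 -m inch '[[[-0.05,0,0,0,0,0,3.3]]]'|egrep 'pos|force'; done
```

```text
eef_pos: [0.449, 0.3005, 0.0435]
ft_force: [-0.1, 6.8, 2.7]
eef_pos: [0.4491, 0.2998, 0.0435]
ft_force: [-0.3, 7.1, 4.6]
```

View pics/t20c.png

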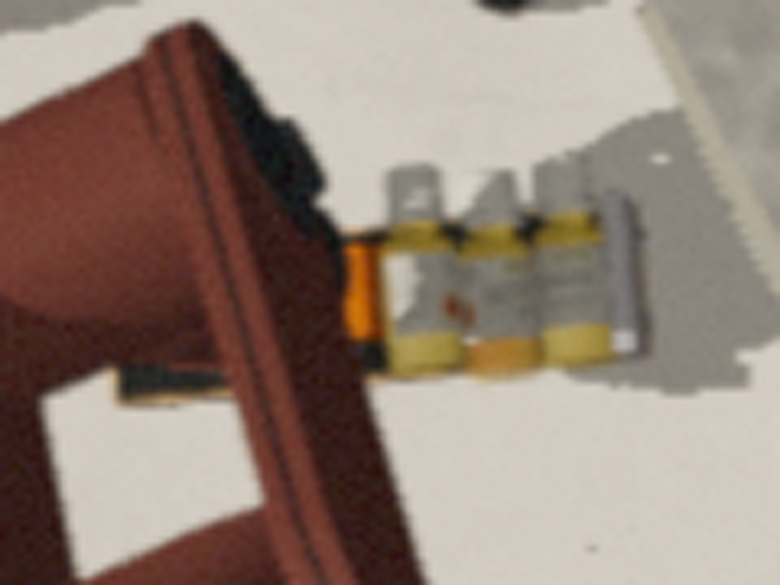

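```bash
for i in 1 2 3; do python3 -m inch '[[[-0.05,0,0,0,0,0,3.3]]]'|egrep 'pos|force'; done
```

```text
eef_pos: [0.4491, 0.2993, 0.0435]
ft_force: [0.2, 6.0, 3.0]
eef_pos: [0.4492, 0.2987, 0.0435]
ft_force: [0.2, 6.9, 3.6]
eef_pos: [0.4492, 0.2982, 0.0435]
ft_force: [0.5, 7.0, 4.5]
```

```bash
for i in 1 2 3; do python3 -m inch '[[[-0.05,0,0,0,0,0,3.3]]]'|egrep 'pos|force'; done
```

```text
eef_pos: [0.4493, 0.2977, 0.0435]
ft_force: [0.4, 5.4, 3.8]
eef_pos: [0.4493, 0.2971, 0.0435]
ft_force: [-0.3, 6.0, 3.5]
eef_pos: [0.4494, 0.2966, 0.0435]
ft_force: [0.5, 6.4, 3.7]
```

```bash
for i in 1 2 3 4; do python3 -m inch '[[[-0.05,0,0,0,0,0,3.3]]]'|egrep 'pos|force'; done
```

```text
eef_pos: [0.4494, 0.2961, 0.0434]
ft_force: [-0.4, 5.5, 4.8]
eef_pos: [0.4495, 0.2956, 0.0435]
ft_force: [0.4, 5.9, 4.8]
eef_pos: [0.4495, 0.2951, 0.0435]
ft_force: [-0.6, 5.2, 5.0]
eef_pos: [0.4496, 0.2946, 0.0435]
ft_force: [-0.9, 5.7, 3.7]
```

Run:
```python
from h import *
a=shot('top','t21');x=cv2.resize(a[170:250,190:270,::-1],None,fx=4.8,fy=4.8,interpolation=2)
b=shot('side','s21');y=cv2.resize(b[150:220,215:285,::-1],None,fx=5.5,fy=5.5,interpolation=2)
o=np.zeros((390,790,3),np.uint8);o[:384,:384]=x;o[:385,400:785]=y;cv2.imwrite('pics/c21.png',o)
print(r.observe()['time_s'])
```

```text
34.125
```

View pics/c21.png

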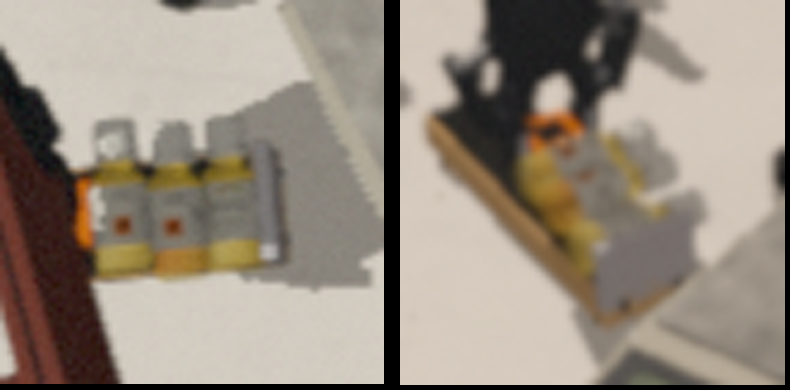

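```bash
for i in 1 2 3 4; do python3 -m inch '[[[-0.05,0,0,0,0,0,3.3]]]'|egrep 'pos|force'; done
```

```text
eef_pos: [0.4496, 0.2941, 0.0435]
ft_force: [0.3, 4.9, 3.8]
eef_pos: [0.4497, 0.2936, 0.0435]
ft_force: [-0.1, 6.1, 4.1]
eef_pos: [0.4497, 0.293, 0.0435]
ft_force: [-0.1, 5.8, 4.4]
eef_pos: [0.4498, 0.2925, 0.0435]
ft_force: [-1.2, 5.5, 3.7]
```

Run:
```python
from h import *
c=cam('wrist');s=r.observe();b=shot('wrist','w22');a=shot('top','t22')
cv2.imwrite('pics/w22c.png',cv2.resize(b[210:390,190:380,::-1],None,fx=3.2,fy=3.2,interpolation=2))
cv2.imwrite('pics/t22c.png',cv2.resize(a[180:245,195:260,::-1],None,fx=9,fy=9,interpolation=2))
p=np.array(s['eef_pos'])
by=np.array([-.0988,.9951,0])
ct=cam('top')
# predicted wedge top rear/ front and bottles in top view
toe=p-by*.029
for nm,q in(('c',toe-by*.0127),('b',toe-by*(.0127+.0332)),('a',toe-by*(.0127+.0664))):
    P=np.array([q[0],q[1],.0526]); print(nm,P.round(4),((bb(proj(None,bott(P+np.array([.006,0,0]),.099,0),ct))-[195,180,195,180])*9).round())
```

```text
c [0.4539 0.2511 0.0526] [148. 133. 272. 434.]
b [0.4572 0.218  0.0526] [253. 122. 377. 423.]
a [0.4604 0.185  0.0526] [357. 112. 481. 413.]
```

View pics/t22c.png

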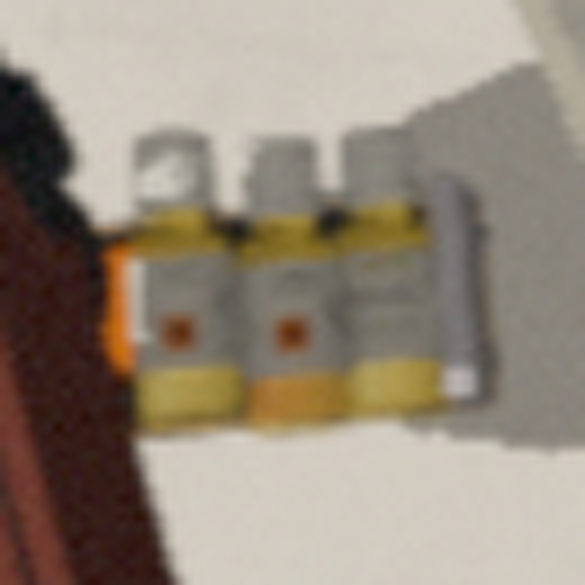

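View pics/w22c.png

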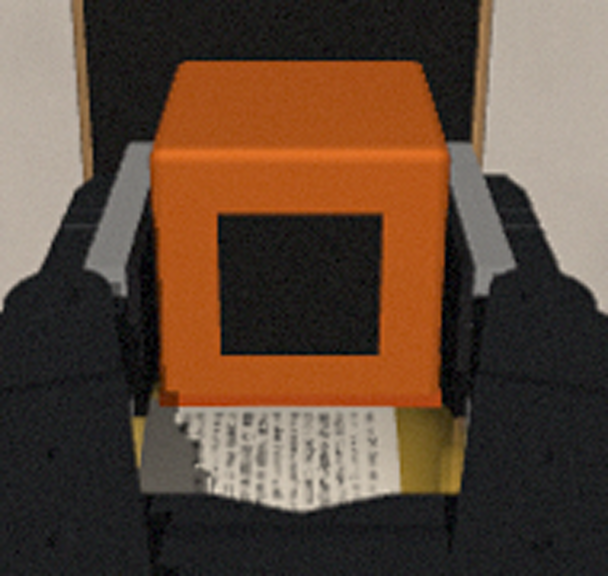

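Run:
```python
from h import *
o=np.zeros((600,790,3),np.uint8)
for i,n in enumerate(('t20','t21','t22')):
    a=cv2.imread(f'pics/{n}.png'); o[i*200:i*200+200,:390]=cv2.resize(a[192:232,188:266],(390,200),interpolation=2)
b=shot('side','s22')
for i,n in enumerate(('s19','s21','s22')):
    a=cv2.imread(f'pics/{n}.png'); o[i*200:i*200+200,400:790]=cv2.resize(a[162:207,207:295],(390,200),interpolation=2)
cv2.imwrite('pics/cmp.png',o)
```

```text
(no output)
```

View pics/cmp.png

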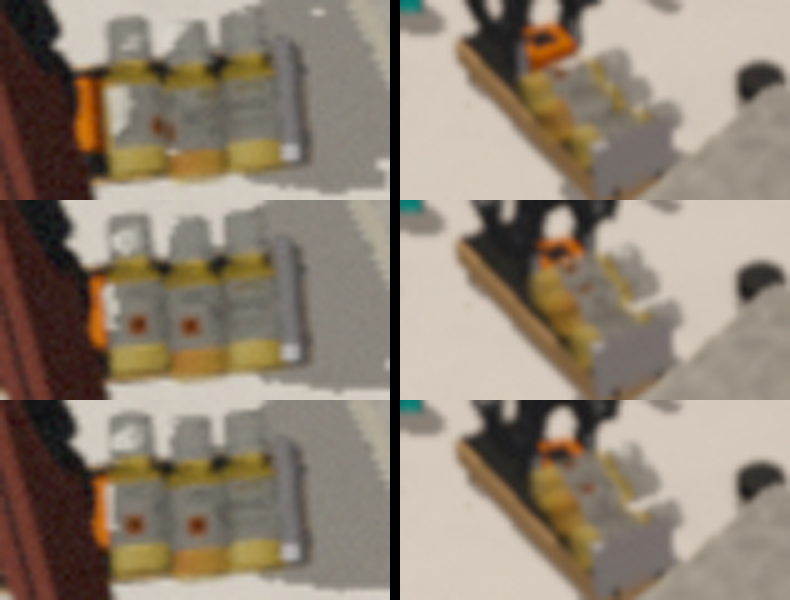

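Run:
```python
from h import *
a=cv2.imread('pics/s22.png'); 
z=cv2.resize(a[160:205,212:272],None,fx=13,fy=13,interpolation=2)
cv2.imwrite('pics/s22z.png',z)
```

```text
(no output)
```

View pics/s22z.png

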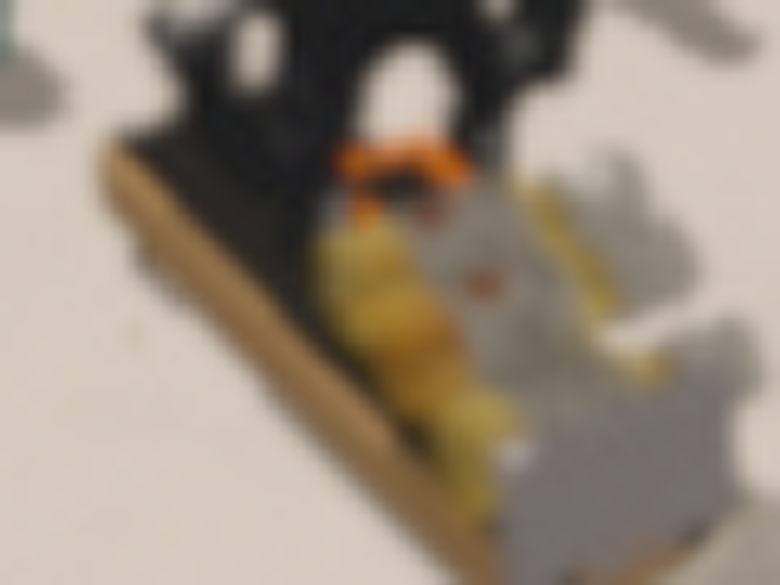

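Run:
```python
from h import *
by=np.array([-.0988,.9951,0]);bx=np.array([.9951,.0988,0]);c0=np.array([.446,.2838,0])
cs=cam('side')
def pt(x,y,z): return c0+bx*x+by*y+np.array([0,0,z])
def px(P): return ((proj(None,P,cs)-[212,160])*13).round().tolist()
for nm,y,z in(('a',-.0934,.0526),('b',-.0602,.0526),('b+10',-.0602,.0626),('c',-.027,.0526),('c+10',-.027,.0626)):
    print(nm,'base',px(pt(-.038,y,z)),'bbox',((bb(proj(None,bott(pt(.008,y,z),.099,0)[:48],cs))-[212,160,212,160])*13).round())
print('stop top corners',px([pt(-.035,-.11,.07),pt(.035,-.11,.07),pt(-.035,-.12,.07),pt(-.035,-.12,.036)]),'board corner',px([pt(-.035,.12,.036),pt(.035,.12,.036),pt(-.035,-.12,.036)]))
for yt in (-.0143,.0): print('wedge top',px([pt(-.017,yt+.009,.07),pt(.023,yt+.009,.07),pt(-.017,yt+.049,.07),pt(.023,yt+.049,.07)]))
```

```text
a base [[448.0, 479.0]] bbox [416. 334. 696. 538.]
b base [[384.0, 415.0]] bbox [353. 272. 630. 473.]
b+10 base [[382.0, 385.0]] bbox [351. 242. 628. 444.]
c base [[323.0, 352.0]] bbox [292. 212. 566. 410.]
c+10 base [[320.0, 322.0]] bbox [290. 182. 564. 380.]
stop top corners [[487.0, 455.0], [716.0, 363.0], [507.0, 474.0], [513.0, 577.0]] board corner [[80.0, 136.0], [295.0, 58.0], [513.0, 577.0]]
wedge top [[346.0, 234.0], [474.0, 185.0], [274.0, 163.0], [401.0, 115.0]]
wedge top [[320.0, 208.0], [448.0, 160.0], [248.0, 137.0], [375.0, 91.0]]
```

Run:
```python
import cv2,numpy as np
o=np.zeros((520,790,3),np.uint8)
for i,n in enumerate(('s19','s22')):
    a=cv2.imread(f'pics/{n}.png'); o[:,i*400:i*400+390]=cv2.resize(a[165:205,222:252],(390,520),interpolation=2)
cv2.imwrite('pics/cmp2.png',o)
```

```text
(no output)
```

View pics/cmp2.png

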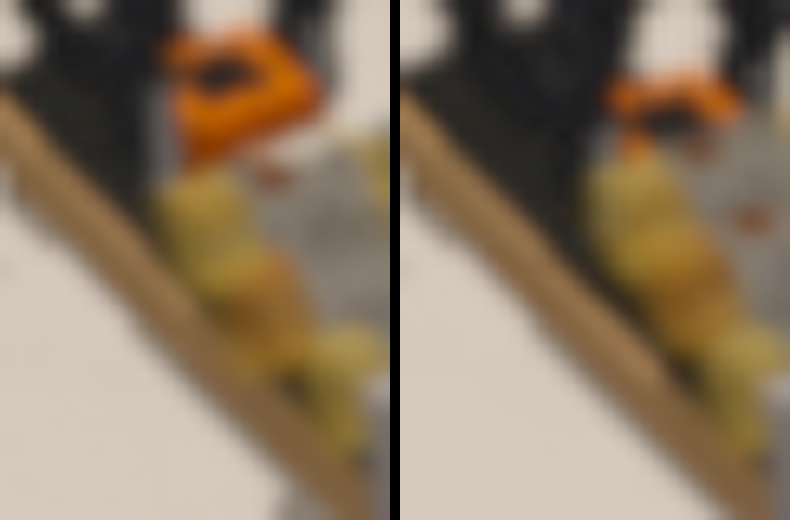

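The side view shows the middle and last bottle have climbed off the board. The row was already snug near TCP y = 0.302 and I pushed past that. I'll back off slowly so they settle, then re-seat the row.

```bash
python3 -m inch '[[[0.05,0,0,0,0,0,3.3],[0.05,0,0,0,0,0,3.3],[0.05,0,0,0,0,0,3.3],[0.05,0,0,0,0,0,3.3],[0.05,0,0,0,0,0,3.3],[0.05,0,0,0,0,0,3.3],[0.05,0,0,0,0,0,3.3],[0.05,0,0,0,0,0,3.3],[0.05,0,0,0,0,0,3.3],[0.05,0,0,0,0,0,3.3],[0.05,0,0,0,0,0,3.3],[0.05,0,0,0,0,0,3.3],[0.05,0,0,0,0,0,3.3],[0.05,0,0,0,0,0,3.3]]]'|egrep 'time|pos|force'
python3 - <<'E'
from h import *
b=shot('side','s23');t=shot('top','t23');b=b[:,:,::-1]
o=np.zeros((520,790,3),np.uint8); o[:,:390]=cv2.resize(b[165:205,222:252],(390,520),interpolation=2)
o[:200,400:790]=cv2.resize(t[192:232,188:266,::-1],(390,200),interpolation=2)
cv2.imwrite('pics/c23.png',o)
E
```

```text
time_s: 36.52
eef_pos: [0.4494, 0.2975, 0.0435]
ft_force: [0.4, -4.0, 7.4]
```

View pics/c23.png

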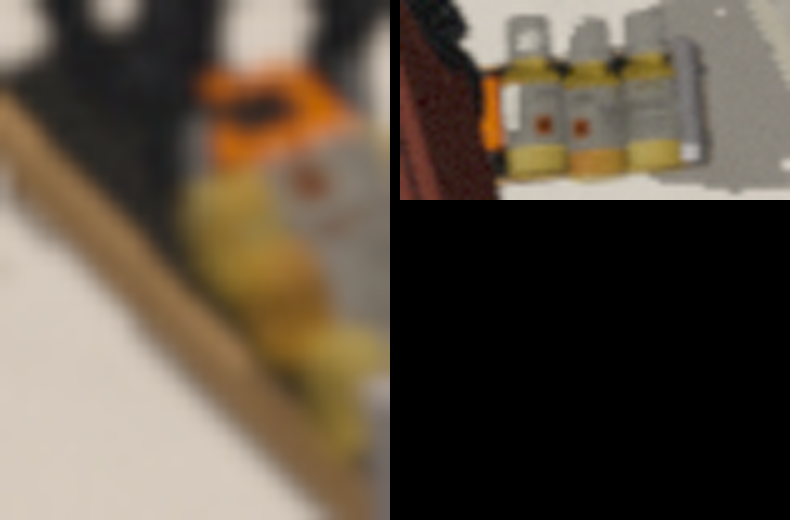

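```bash
python3 -m inch '[[[0.07,0,-0.04,0,0,0,3.3],[0.07,0,0,0,0,0,3.3],[0.07,0,0,0,0,0,3.3],[0.07,0,0,0,0,0,3.3],[0.07,0,0,0,0,0,3.3],[0.07,0,0,0,0,0,3.3],[0.07,0,0,0,0,0,3.3],[0.07,0,0,0,0,0,3.3],[0.07,0,0,0,0,0,3.3],[0.07,0,0,0,0,0,3.3],[0,0,0,0,0,0,3.3]]]'|egrep 'time|pos|force'
python3 - <<'E'
from h import *
b=shot('side','s24');t=shot('top','t24');b=b[:,:,::-1]
o=np.zeros((520,790,3),np.uint8); o[:,:390]=cv2.resize(b[165:205,222:252],(390,520),interpolation=2)
o[:200,400:790]=cv2.resize(t[192:232,188:266,::-1],(390,200),interpolation=2)
cv2.imwrite('pics/c24.png',o)
E
```

```text
time_s: 38.0
eef_pos: [0.448, 0.3062, 0.0436]
ft_force: [0.4, -0.1, -3.3]
```

View pics/c24.png

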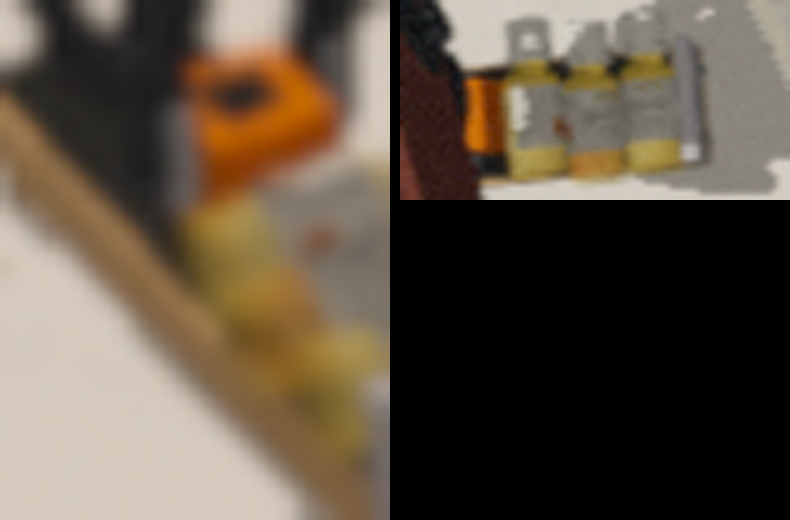

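```bash
python3 -m inch '[[[-0.1,0,0.02,0,0,0,3.3],[-0.05,0,0,0,0,0,3.3],[-0.05,0,0,0,0,0,3.3]]]'|egrep 'time|pos|force'; for i in 1 2 ; do python3 -m inch '[[[-0.05,0,0,0,0,0,3.3]]]'|egrep 'pos|force'; done
```

```text
time_s: 38.48
eef_pos: [0.4486, 0.3041, 0.0437]
ft_force: [-0.4, -0.9, -1.7]
eef_pos: [0.4486, 0.3036, 0.0436]
ft_force: [0.0, 0.6, -2.7]
eef_pos: [0.4487, 0.3031, 0.0437]
ft_force: [0.5, -0.5, -3.1]
```

```bash
for i in 1 2 3; do python3 -m inch '[[[-0.03,0,0,0,0,0,3.3]]]'|egrep 'pos|force'; done
```

```text
eef_pos: [0.4487, 0.3028, 0.0437]
ft_force: [-0.5, 0.3, -3.1]
eef_pos: [0.4487, 0.3025, 0.0436]
ft_force: [-0.5, 0.0, -2.4]
eef_pos: [0.4488, 0.3023, 0.0437]
ft_force: [-0.4, 0.7, -2.6]
```

```bash
for i in 1 2 3 4; do python3 -m inch '[[[-0.03,0,0,0,0,0,3.3]]]'|egrep 'pos|force'; done
```

```text
eef_pos: [0.4488, 0.3022, 0.0437]
ft_force: [0.1, 3.1, -2.4]
eef_pos: [0.4489, 0.3022, 0.0437]
ft_force: [0.8, 3.1, -3.5]
eef_pos: [0.449, 0.3021, 0.0438]
ft_force: [0.2, 5.1, -2.5]
eef_pos: [0.449, 0.302, 0.0439]
ft_force: [-0.7, 6.4, -4.5]
```

```bash
python3 -m inch '[[[-0.02,0,0,0,0,0,3.3],[0,0,0,0,0,0,3.3],[0,0,0,0,0,0,3.3]]]'|egrep 'time|pos|force'
python3 - <<'E'
from h import *
b=shot('side','s25');t=shot('top','t25');b=b[:,:,::-1]
o=np.zeros((520,790,3),np.uint8); o[:,:390]=cv2.resize(b[165:205,222:252],(390,520),interpolation=2)
o[:200,400:790]=cv2.resize(t[192:232,188:266,::-1],(390,200),interpolation=2)
cv2.imwrite('pics/c25.png',o)
s=r.observe();print(s['eef_pos'],s['ft_force'])
E
```

```text
time_s: 39.98
eef_pos: [0.449, 0.302, 0.0439]
ft_force: [0.1, 6.2, -3.5]
[0.44899066 0.30197287 0.04388913] [-1.29917998  6.19526245 -3.43638099]
```

View pics/c25.png

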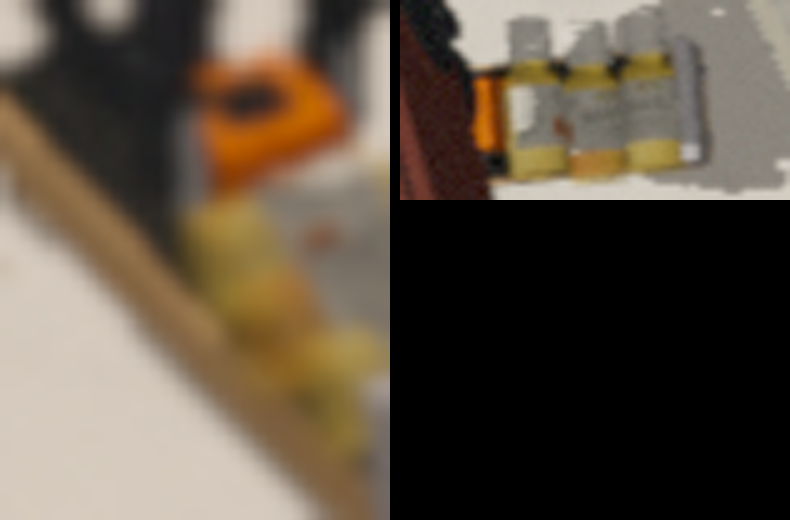

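```bash
python3 -m inch '[[[0,0,0.03,0,0,0,3.3],[0,0,0,0,0,0,3.3]]]'|egrep 'time|pos|force'; python3 -m inch '[[[0,0,0.03,0,0,0,3.3],[0,0,0,0,0,0,3.3]]]'|egrep 'time|pos|force'
```

```text
time_s: 40.33
eef_pos: [0.449, 0.302, 0.0436]
ft_force: [0.1, 6.0, -2.6]
time_s: 40.58
eef_pos: [0.449, 0.302, 0.0435]
ft_force: [-1.4, 6.1, -1.5]
```

```bash
python3 -m inch '[[[-0.02,0,0.03,0,0,0,3.3],[0,0,0,0,0,0,3.3]]]'|egrep 'time|pos|force'; python3 -m inch '[[[0,0,0,0,0,0,3.9],[0,0,0,0,0,0,4.0],[0,0,0,0,0,0,4.3],[0,0,0,0,0,0,4.8],[0,0,0,0,0,0,5.4],[0,0,0,0,0,0,5.4]]]'
python3 - <<'E'
from h import *
shot('wrist','w26')
E
```

```text
time_s: 40.83
eef_pos: [0.4491, 0.302, 0.0435]
ft_force: [-1.5, 5.6, 1.2]
time_s: 41.58
eef_pos: [0.449, 0.3006, 0.0427]
ee_rot: [[-0.101, 0.995, -0.0], [0.995, 0.101, 0.003], [0.003, 0.0, -1.0]]
ft_force: [-0.1, 0.1, -0.3]
finger_gap: 0.0538
```

View pics/w26.png

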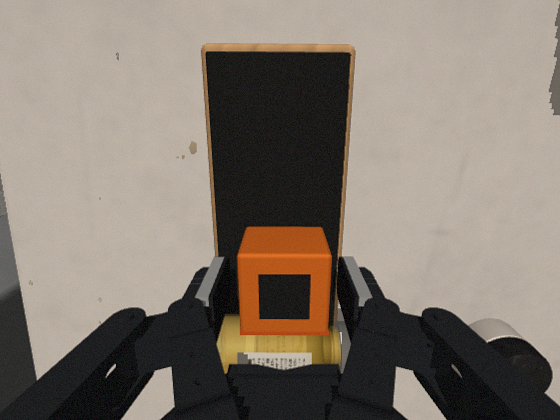

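```bash
python3 -m inch '[[[0,0,-0.5,0,0,0,5.4],[0,0,-1.5,0,0,0,5.4],[0,0,-3,0,0,0,5.4],[0,0,-5,0,0,0,5.4],[0,0,-5,0,0,0,5.4],[2,0,-3,0,0,0,5.4],[0,0,0,0,0,0,5.4],[0,0,0,0,0,0,5.4]]]'
python3 - <<'E'
from h import *
pickle.dump(cam('wrist'),open('w27.pkl','wb'));shot('wrist','w27')
b=shot('side','s27');b=b[:,:,::-1]
o=cv2.resize(b[155:210,210:290],None,fx=9,fy=9,interpolation=2);cv2.imwrite('pics/s27c.png',o)
E
```

```text
time_s: 42.62
eef_pos: [0.4465, 0.3196, 0.2223]
ee_rot: [[-0.102, 0.995, -0.001], [0.995, 0.102, 0.002], [0.002, -0.001, -1.0]]
ft_force: [-0.6, -0.7, -1.1]
finger_gap: 0.0537
```

View pics/w27.png

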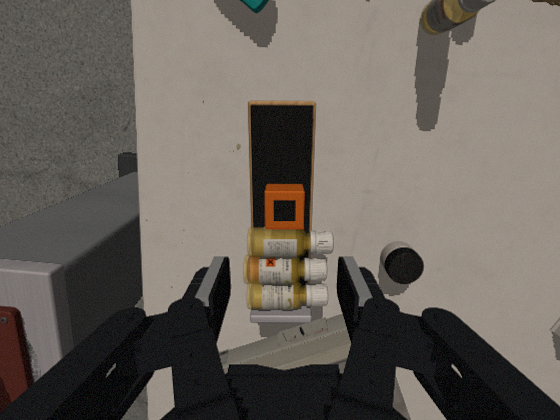

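View pics/s27c.png

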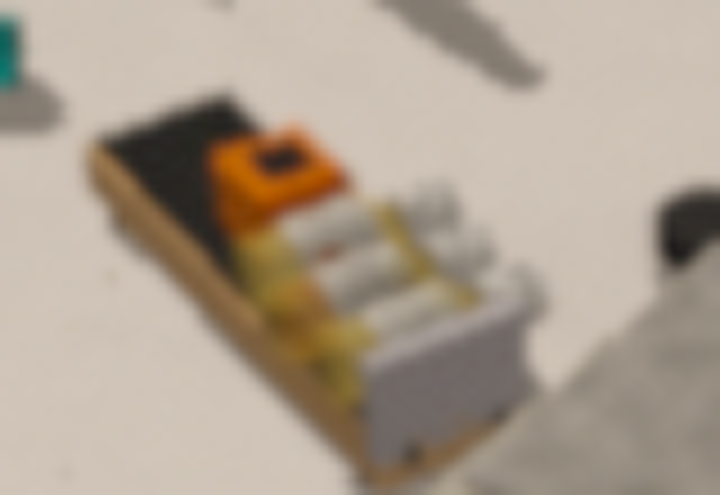

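Zooming on the wrist image to check for gaps.

Run:
```python
from h import *
a=cv2.imread('pics/w27.png');cv2.imwrite('pics/w27c.png',cv2.resize(a[175:330,225:345],None,fx=3.85,fy=3.85,interpolation=2))
```

```text
(no output)
```

View pics/w27c.png

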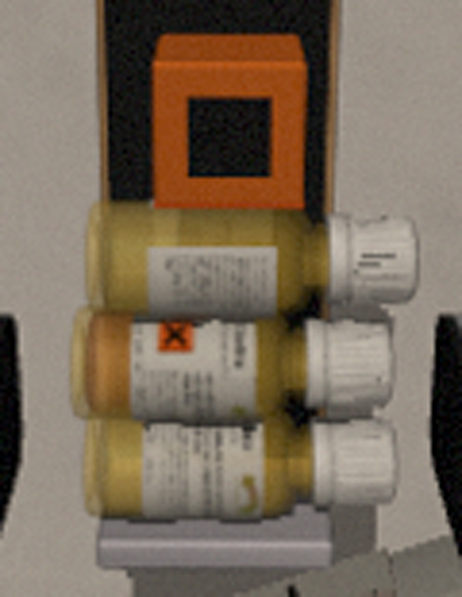

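Run:
```python
from h import *
c=pickle.load(open('w27.pkl','rb'))
W=lambda x,y:(225+x/3.85,175+y/3.85)
ax=[]
for n,B in(('c',[86,202,418,310]),('b',[72,310,393,416]),('a',[84,417,398,519])):
    o=np.r_[W(*B[:2]),W(*B[2:])]
    f=lambda v:bb(proj(None,bott(np.array([v[0],v[1],.0526]),v[2],0),c))-o
    q=least_squares(f,[.46,.2,.1],x_scale=[.01,.01,.1]);ax.append(q.x);print(n,q.x.round(4),q.fun.round(1))
by=np.array([-.1,.995])
print([(np.dot(ax[i][:2]-ax[i+1][:2],by)*1000).round(1) for i in(0,1)])
print('stop inner top',onz(c,W(100,537),.07).round(4),onz(c,W(100,521),.07).round(4),'wedge top front',onz(c,W(230,207),.07).round(4),'rear',onz(c,W(230,62),.07).round(4))
s=r.observe();print(s['time_s'])
```

```text
c [0.4584 0.2634 0.1042] [-0.8 -1.1  0.8  1.3]
b [0.4567 0.229  0.1045] [-0.9 -1.1  0.9  1.2]
a [0.4628 0.1941 0.1047] [-0.5 -1.6  0.5  1.6]
[np.float64(34.0), np.float64(35.3)]
stop inner top [0.4231 0.178  0.07  ] [0.4227 0.1835 0.07  ] wedge top front [0.4499 0.2843 0.07  ] rear [0.4458 0.3237 0.07  ]
42.725
```

```bash
python3 -m inch '[[[-3.5,0.3,1,0,0,0,5.4],[-3.5,0.3,1,0,0,0,5.4],[-3.5,0.3,1,0,0,0,5.4],[-3.5,0.3,0.5,0,0,0,5.4],[0,0,0,0,0,0,5.4],[0,0,0,0,0,0,5.4]]]'
python3 - <<'E'
from h import *
c=cam('wrist');pickle.dump(c,open('w28.pkl','wb'));im=shot('wrist','w28')
print(-c[1].T@c[2])
cv2.imwrite('pics/w28c.png',cv2.resize(im[60:280,200:370,::-1],None,fx=2.7,fy=2.7,interpolation=2))
E
```

```text
time_s: 43.48
eef_pos: [0.4726, 0.1821, 0.1866]
ee_rot: [[-0.101, 0.995, -0.002], [0.995, 0.101, 0.003], [0.003, -0.002, -1.0]]
ft_force: [0.4, 0.5, -0.2]
finger_gap: 0.054
[0.46358905 0.26114092 0.32892507]
```

View pics/w28.png

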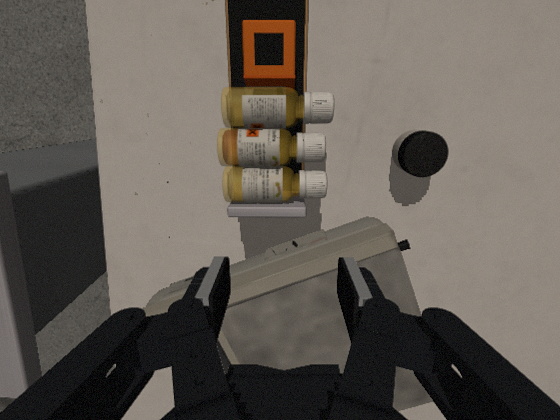

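View pics/w28c.png

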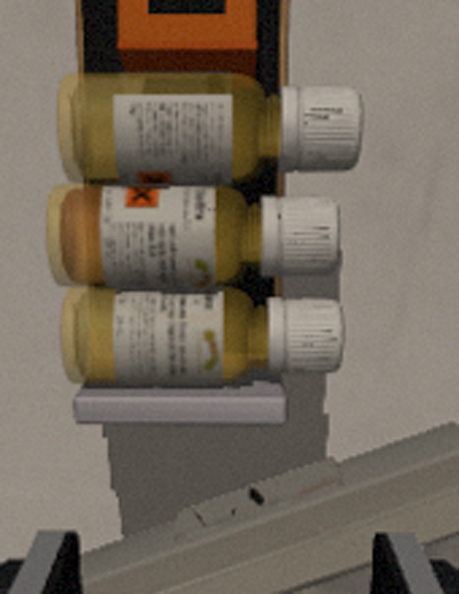

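Run:
```python
from h import *
c=pickle.load(open('w28.pkl','rb'))
im=cv2.imread('pics/w28.png');cv2.imwrite('pics/w28z.png',cv2.resize(im[80:215,215:295],None,fx=4.4,fy=4.4,interpolation=2))
# predicted boundaries along the base strip for snug rows: project tangents
W=lambda x,y:(200+x/2.7,60+y/2.7)
ax=[]
for n,B in(('c',[56,73,363,183]),('b',[47,183,341,288]),('a',[61,288,343,388])):
    o=np.r_[W(*B[:2]),W(*B[2:])]
    f=lambda v:bb(proj(None,bott(np.array([v[0],v[1],.0526]),v[2],0),c))-o
    q=least_squares(f,[.46,.2,.1],x_scale=[.01,.01,.1]);ax.append(q.x);print(n,q.x.round(4),q.fun.round(1))
print([(np.dot(ax[i][:2]-ax[i+1][:2],[-.1,.995])*1000).round(1) for i in(0,1)])
print('stop inner',[onz(c,W(*u),.07).round(4) for u in((80,390),(285,388),(76,422),(285,420))])
```

```text
c [0.4584 0.2627 0.102 ] [-0.6 -0.2  0.6  0.2]
b [0.4568 0.2291 0.0969] [-0.8  0.1  0.8  0. ]
a [0.4625 0.1952 0.0918] [-0.9  0.1  0.9  0. ]
[np.float64(33.3), np.float64(34.2)]
stop inner [array([0.4242, 0.1784, 0.07  ]), array([0.4901, 0.1858, 0.07  ]), array([0.4234, 0.1673, 0.07  ]), array([0.4914, 0.175 , 0.07  ])]
```

View pics/w28z.png

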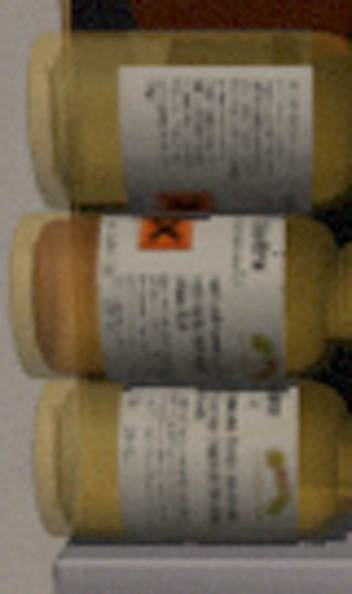

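Run:
```python
from h import *
t=shot('top','t29')
c=cam('top')
a=cv2.imread('pics/top0.png')[:,:,::-1].astype(int)
for n,(x0,y0,x1,y1) in {'jar':(216,152,246,176),'brass':(370,238,392,254),'cup':(412,142,452,174),'purple':(436,196,466,222),'turq':(420,240,452,268),'turqbottle':(112,224,146,262)}.items():
    print(n,np.abs(t[y0:y1,x0:x1].astype(int)-a[y0:y1,x0:x1]).mean().round(1))
```

```text
jar 65.2
brass 64.9
cup 21.0
purple 33.9
turq 22.9
turqbottle 13.0
```

View pics/t29.png

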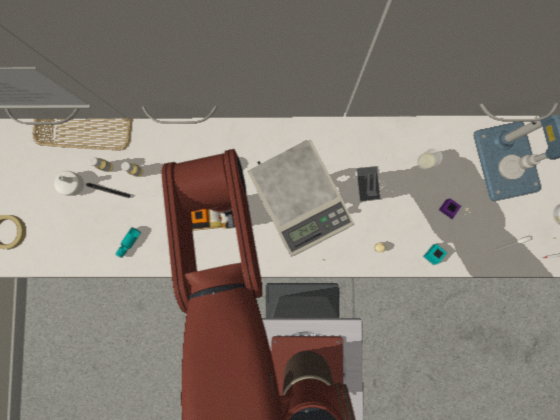

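```bash
python3 -c "
from plant import r
print(r.sign_off())"
```

```text
the job is handed in; nothing more can be done
None
```

The job is done and handed in at about 43.5 s. The third bottle lies on the board parallel to the other two. The orange wedge sits flat with its slope against the bottles, and the row is snug against the end stop.

**Over-push, then corrected:** On the first push I went about 9 mm past the snug point, with the wrist reading 5–10 N. The second and third bottles climbed up off the board. I backed off slowly until both were down on the board again. The second push met a stiff stop at the same place as the first, and I held about 6 N there for roughly 1 s before letting go.

**Bottle placing:** The first touch on the board read about 8 N. I could not tell whether that was the fingertips or the glass, and the bottle stayed put when released.

**Last checks:**
- **Gaps:** The final overhead close-up shows no visible gaps. I measured bottle spacings of 33.3 and 34.2 mm against the ideal 33.2. The second is within my roughly 1 mm reading error, so a gap under 1 mm between the first two bottles can't be ruled out.
- **Alignment:** The bottles are parallel to within about 0.01 rad. The second is offset a few millimetres lengthwise from its neighbours.
- **Bystanders:** The weight, the beaker and the look-alikes are where they started in the overhead picture. The arm hid the jar there, but the wrist camera shows it standing. An automatic before-and-after image comparison was no use because shadows had changed, so this check is by eye.
- **Robot:** It ended clear of everything, about 19 cm above the worktop.

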